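Put the record spacer rings away in the lidded crock

ROBOT

A 6-joint arm with a two-finger parallel gripper is mounted at the origin on the work surface. World frame = base frame: x ahead of the robot, y to its left, z up, the work surface at z = 0. Lengths are in m, angles in degrees, forces in N, time in s.
With the tool pointing down it reaches from about 0.375 to 0.9 m from the base axis. Payload 3.1 kg.
Tool frame: the origin (TCP) lies at the very end of the fingers, on their centre line; the grasp point (between the pads) lies 19 mm behind it; z points along the fingers, y is the line along which they close (so a half turn about z gives the same grasp; the last joint's range is limited). The gripper opens to 87 mm and grips with 3 to 60 N. Pads are 19 mm wide; open, the fingers measure 117 mm over their backs; the gripper's body (75 mm by 190 mm) begins 51 mm behind the grasp point.
Start: joints at [-79.784, 30.224, 82.088, -0, 67.689, -10.227], TCP at [0.218, -0.586, 0.223] pointing down, gripper open.
Joint ranges: [-176.69, 176.69], [-43.24, 126.21], [12.49, 139.97], [-82, 262], [0, 151.66], [-163.58, 163.58]. Speed limits (degrees/s): [159.86, 159.86, 180, 180, 180, 180].

INTERFACE

Orientations are given as a 3x3 rotation matrix whose columns are the frame's x, y, z axes.
In Python, from rig import bot gives the robot as it stands.
- The arm moves only by the tool move_arm, never from a script. Its argument "increments" is a list of rows, each an object with "xyz": the shift along the tool's x, y, z in mm, a list of three; "roll": the turn about the tool's z in rad; "grip": the opening in per cent of the stroke, from 0 (shut) to 100 (fully open). A call has 1 to 5 rows; each row shifts and turns the commanded pose from where the row before left it, along the tool's axes as they then stand; what a row does not reach is not made up. A row lasts 1/12 s, in which the tool goes at most 41.7 mm and 7.16 degrees, less where a joint would pass 70% of its speed; a pose out of reach is approached as far as the arm can. A call is refused whole if a number of a shift passes 41.7 or a number of a turn 0.125, either way. A call with a gripper value outside its range is refused whole. The fingers move at their own pace and stop on an object; the grip force is fixed at half the most. Time passes only in rows, so rows that do not move let the fingers close. It gives the time, the measured TCP pose, the force, the opening and the grip force at its end, in the units of the state.
- bot.read_state(): the state, without advancing time (a new reading comes with each control period).
- bot.capture(name): name is "scene" or "top" or "wrist"; returns (picture, depth): 420x560x3 uint8, red, green, blue; 420x560 float32, m along the optical axis (not along the pixel's ray), 0 where there is no reading.
- bot.camera_model(name): a dict with "intrinsics" (3x3 intrinsics, pixels), "rvec" (rotation vector, rad) and "tvec" (3), from world to camera coordinates, as OpenCV has them; the wrist camera has in their place "tool_from_camera" (4x4, takes a point from camera to tool coordinates, whose origin is the TCP and whose axes are the flange's). Camera axes: x right, y down, z forward; pixel columns grow to the right and rows downward; lengths in m; the calibration is good to about 2 mm. A picture is of the moment at which its call begins: read the wrist's pose just before it. camera_model takes no time and is no camera call.
- bot.hand_in(): hands the job in; it is judged then, once.
Trained networks look in the newest picture that a camera, given by its name, has taken for a name from the list of things; names that differ only in an ending like _2 or _b are one class to them, and where a whole thing is asked for, a point or a joint stands for the part that bears it (a point fixed in the world has none). Each returns a list of dicts, best first, with "conf" (0 to 1); they miss things now and then, are a little off and sometimes report something else, mostly with a low value. They report only what shows in the picture. A call takes as long as a camera call. They do not tell look-alikes from the thing itself.
- bot.spot_in(label, camera): "at" ([x, y, z] in m, in the coordinates of the camera as it stood for that picture, good to about 4 mm: the middle of the surface that is visible of it).
- bot.trace(label, camera): "mask" (420x560 bool, what is visible of it).
The state is a dict: "time_s": time; "joint_positions": joint angles; "qvel": joint speeds; "tau": joint torques, N m; "position": TCP position; "tcp_rot": TCP orientation; "force": force on the tool from outside, world axes, zero at the start; "moment": the same for the moment, N m; "opening": opening from 0.0 (shut) to 1.0 (fully open); "grasp_force": force on a finger pad.
Only numpy, scipy, OpenCV 4.12 (cv2) and the standard library are available. Lean on these libraries where they do the work, as an engineer would, in place of code of your own. Each camera call takes 0.05 s, during which the arm holds its last target. There are 200 camera calls.

TASK

Put the two metal spacer rings away in the leaning white crock. Take off its loose wooden lid and lay it gently, knob up, with the whole lid on the square cork mat; leave it there and thread the rings down the post inside the crock, the wide ring first and the narrow one on top of it, both fully home. Leave the box, the tin, the roller and the spindle cap where they are.

Things in the scene. Friction and masses are not known exactly. Their poses are not given: they have to be found in the camera images.
- crock: White round crock fixed on a wooden stand, leaning 35 deg, mouth towards the robot. Outer dia. 138, inner 128, rim at z 70, inner floor at z 6. On its axis a fixed wooden post, dia. 18, from the floor to z 60, its last 5 tapered. Origin: centre of its underside; z: its axis, out of the mouth (up and towards the robot); y: horizontal.
- lid: Loose round wooden lid, 180 g, on the crock at the start with the same lean. From the bottom up: plug dia. 122, 8 high, inside the mouth; disc dia. 146, 8 thick, resting on the rim; stem dia. 18, 16 high; round knob dia. 32, 24 high. Height 56. Origin: centre of the plug's underside; z: up through the knob, whose middle is at z 44.
- mat: Square cork mat, 210 x 210 x 4, fixed flat on the slate table, left or right of the crock. Origin: centre of its underside, x and y along its sides.
- board: Long light wooden board, 230 (its x) x 100 (its y) x 12, fixed flat on the table on the other side of the crock from the mat; the two rings lie on it, one behind the other along its length. Origin: centre of its underside.
- wide_ring: Loose aluminium ring, outer diameter 66, bore 26, 24 high, 120 g, lying flat on the board. Origin: centre of its underside, z along its axis. Fully home, it rests on the crock's inner floor.
- narrow_ring: Loose aluminium ring, outer diameter 50, bore 26, 24 high, 70 g, lying flat on the board. Origin: centre of its underside, z along its axis. Fully home, it rests on the wide ring.
- wood_box: Bystander: closed dark wooden box with a brass latch, 124 x 174 x 88 high, on the table beyond and left of the crock. Origin: centre of its underside.
- pad_tin: Bystander: round closed steel tin, diameter 76, 60 high, on the table beyond the crock. Origin: centre of its underside.
- roller: Bystander: black rubber roller, diameter 44 and 130 long, along its own y, with a light wooden handle reaching 130 to its -x (away from the robot); lies on the table beyond and right of the crock. Origin: under the middle of the rubber.
- spindle_cap: Bystander: white ceramic spindle cap, a round foot of diameter 64 with a knob on top, 60 high, on the table at the right. Origin: centre of its underside.
Not all that is in view belongs to the job. What is meant by the part that bears crock is not orange or red, and is the smaller of those in its own colour.

How it is judged (in metres and radians):
On the way, in this order (a step that is already met when the one before it is completed fails the run):
1. the lid lies released, knob up and flat, wholly on the cork mat (x of lid in the frame of mat between -0.033 and 0.033 m and y of lid in the frame of mat between -0.033 and 0.033 m and z of lid in the frame of mat between 0 and 0.008 m and angle between lid's own z axis and vertical below 0.08 rad and linear speed of lid below 0.02 m/s and contact force between the fingers and lid below 0.2 N), for 0.2 s.
2. the wide ring is on the post, fully home on the crock's floor, and released (z of wide_ring in the frame of crock between 0.002 and 0.01 m and x of wide_ring in the frame of crock between -0.008 and 0.008 m and y of wide_ring in the frame of crock between -0.008 and 0.008 m and angle between the z axis of wide_ring and the z axis of crock, either way round below 0.14 rad and linear speed of wide_ring below 0.02 m/s and contact force between the fingers and wide_ring below 0.2 N), for 0.2 s.
At the end, for the whole second after the job is handed in: Lid flat and knob up on the mat, its centre within 33 mm of the mat's centre along each side; on the post the wide ring on the crock's floor and the narrow ring on the wide one, each down within 4 mm, within 8 mm of the axis and 8 degrees of square; all released and at rest (all of step 1 and all of step 2 and z of narrow_ring in the frame of crock between 0.026 and 0.034 m and x of narrow_ring in the frame of crock between -0.008 and 0.008 m and y of narrow_ring in the frame of crock between -0.008 and 0.008 m and angle between the z axis of narrow_ring and the z axis of crock, either way round below 0.14 rad and linear speed of narrow_ring below 0.02 m/s and contact force between the fingers and narrow_ring below 0.2 N); the robot touches nothing.
It fails at once if the wooden box is moved by more than 20 mm (distance of wood_box from where it was at the start of the episode above 0.02 m).
It fails at once if the tin is moved by more than 20 mm (distance of pad_tin from where it was at the start of the episode above 0.02 m).
It fails at once if the roller is moved by more than 20 mm (distance of roller from where it was at the start of the episode above 0.02 m).
It fails at once if the spindle cap is moved by more than 20 mm (distance of spindle_cap from where it was at the start of the episode above 0.02 m).
It fails at once if the lid is dropped: it falls free of the fingers faster than 0.6 m/s (contact force between the fingers and lid below 0.05 N and linear speed of lid above 0.6 m/s).
It also fails if it takes over 72 s, if anything falls off the work surface, if the arm or the gripper's body presses on something with over 40 N, if the wrist force passes 120 N, or if a joint passes its speed limit or range.

## Working session

There is one attempt and no reset: what is moved stays moved. The work goes in short steps, Python scripts to look and compute and a tool call to move; the robot and the scene stay as the last step left them, time stands still between calls to the robot, and variables do not carry over. Pictures are saved under pics/ and viewed, at most 13 in all, crops included, and the job is handed in when it is done.

Besides the shell and the picture viewer there is one more tool, called after "Request:" in YAML: its name, and indented under it one key for each argument. move_arm: Moves the arm, as the interface text tells. Its arguments: {"type":"object","properties":{"increments":{"type":"array"}},"required":["increments"]}

```bash
ls; mkdir -p pics
cat > h.py <<'E'
import numpy as np, cv2
from rig import bot
def cam(n):
    m=bot.camera_model(n);K=np.array(m["intrinsics"])
    if n=="wrist":
        s=bot.read_state();T=np.eye(4);T[:3,:3]=s["tcp_rot"];T[:3,3]=s["position"]
        return K,T@np.array(m["tool_from_camera"])
    T=np.eye(4);T[:3,:3]=cv2.Rodrigues(np.array(m["rvec"],float))[0];T[:3,3]=np.ravel(m["tvec"])
    return K,np.linalg.inv(T)
def cloud(n):
    K,T=cam(n);im,d=bot.capture(n)
    v,u=np.mgrid[:d.shape[0],:d.shape[1]]
    P=np.stack([(u-K[0,2])/K[0,0]*d,(v-K[1,2])/K[1,1]*d,d],-1)
    P=P@T[:3,:3].T+T[:3,3];P[d==0]=np.nan
    return im,P,T
def save(n,im): cv2.imwrite("pics/"+n+".png",im[...,::-1])
E
python3 - <<'E'
from h import *
print({k:(np.round(v,3).tolist() if not np.isscalar(v) else v) for k,v in bot.read_state().items()})
ims=[]
for n in ("scene","top"):
    im,P,T=cloud(n);np.savez("c_"+n,im=im,P=P)
    save(n+"0",im)
    for l in ("crock","lid","mat","board","wide_ring","narrow_ring","wood_box","pad_tin","roller","spindle_cap"):
        print(n,l,[(np.round(T[:3,:3]@r["at"]+T[:3,3],3).tolist(),round(r["conf"],2)) for r in bot.spot_in(l,n)])
E
```

```text
pics
{'time_s': 0.0, 'joint_positions': [-79.784, 30.279, 82.156, -0.003, 67.689, -10.227], 'qvel': [-0.039, -0.004, -0.052, 0.105, 0.043, -0.034], 'tau': [-0.002, -44.005, -17.659, 0.063, 0.058, -0.0], 'position': [0.218, -0.585, 0.222], 'tcp_rot': [[0.937, 0.349, -0.0], [0.349, -0.937, 0.002], [0.0, -0.002, -1.0]], 'force': [-0.111, 0.933, -0.779], 'moment': [-0.045, 0.017, -0.005], 'grasp_force': 0.0, 'opening': 0.9953692124112339}
scene crock [([0.642, -0.034, 0.114], 0.97), ([0.227, -0.3, 0.108], 0.83), ([0.246, 0.241, 0.117], 0.71), ([0.488, -0.581, 0.148], 0.63), ([0.491, -0.292, 0.013], 0.48)]
scene lid [([0.578, -0.013, 0.135], 0.69)]
scene mat [([0.506, 0.299, 0.001], 0.92)]
scene board [([0.489, -0.287, 0.014], 0.8), ([0.64, -0.03, 0.113], 0.67)]
scene wide_ring [([0.542, -0.296, 0.033], 0.89)]
scene narrow_ring [([0.434, -0.289, 0.033], 0.79)]
scene wood_box [([0.768, 0.193, 0.09], 0.69)]
scene pad_tin [([0.778, 0.006, 0.062], 0.61)]
scene roller [([0.772, -0.204, 0.029], 0.55)]
scene spindle_cap [([0.728, -0.353, 0.014], 0.72)]
top crock [([0.425, -0.601, 0.091], 0.85), ([0.196, 0.269, 0.071], 0.83), ([0.15, -0.272, 0.053], 0.73), ([0.638, -0.018, 0.113], 0.54)]
top lid [([0.57, -0.007, 0.123], 0.92)]
top mat [([0.493, 0.306, 0.004], 0.92), ([0.752, 0.019, 0.057], 0.51)]
top board [([0.488, -0.278, 0.013], 0.83)]
top wide_ring [([0.525, -0.296, 0.038], 0.86)]
top narrow_ring []
top wood_box [([0.726, 0.212, 0.089], 0.81), ([0.528, -0.298, 0.038], 0.75), ([0.425, -0.287, 0.034], 0.3)]
top pad_tin [([0.751, 0.02, 0.058], 0.92)]
top roller [([0.757, -0.198, 0.037], 0.93)]
top spindle_cap [([0.702, -0.346, 0.013], 0.65)]
```

View pics/scene0.png

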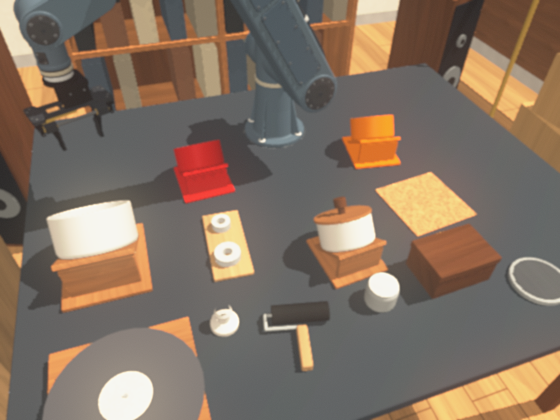

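View pics/top0.png

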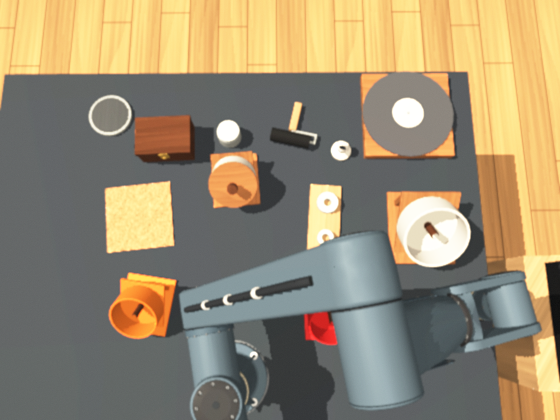

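The scene shows the look-alikes for the crock: a large white crock without a lid at (95,240), a red one at (203,168), an orange one at (372,140) and a smaller white one with the wooden lid at (345,240). In the top view they are at (433,230), (320,325), (138,310) and (235,180). I choose the smaller white one, at (345,240) in the scene and (235,180) in the top view. The rings are at (221,222) and (228,254), and the mat is at (425,202).

```bash
cat > m.py <<'E'
from h import *
from scipy.optimize import least_squares
def lidfit(P):
    P=P[np.isfinite(P).all(1)]
    best=None;rng=np.random.default_rng(0)
    for _ in range(500):
        a=P[rng.choice(len(P),3,False)];n=np.cross(a[1]-a[0],a[2]-a[0]);L=np.linalg.norm(n)
        if L<1e-6: continue
        n/=L; n*=np.sign(n[2]); 
        if abs(np.degrees(np.arccos(n[2]))-35)>8: continue
        i=abs((P-a[0])@n)<.003
        if best is None or i.sum()>best.sum(): best=i
    Q=P[best];c=Q.mean(0);n=np.linalg.svd(Q-c)[2][2];n*=np.sign(n[2])
    ex=np.cross([0,1,0],n);ex/=np.linalg.norm(ex);ey=np.cross(n,ex)
    uv=np.c_[(Q-c)@ex,(Q-c)@ey].astype(np.float32)
    (a,b),r=cv2.minEnclosingCircle(uv)
    C=c+a*ex+b*ey
    k=P[(P-C)@n>.022]
    return C,n,r,len(Q),k
E
python3 - <<'E'
from m import *
for n in ("scene","top"):
    im,P,T=cloud(n)
    M=bot.trace("lid",n)[0]["mask"]; M=cv2.erode(M.astype(np.uint8),np.ones((2,2)))>0
    C,nn,r,N,k=lidfit(P[M])
    print(n,"disc top centre",C.round(4),"n",nn.round(3),"tilt",np.degrees(np.arccos(nn[2])).round(1),"yaw",np.degrees(np.arctan2(-nn[1],-nn[0])).round(1),"r",r,N)
    print(" knob mean",k.mean(0).round(4),k.max(0).round(4),len(k)," pred knob centre",(C+.028*nn).round(4))
    for l in("mat","board","wide_ring","narrow_ring"):
        for t in bot.trace(l,n)[:1]:
            Q=P[t["mask"]];Q=Q[np.isfinite(Q).all(1)]
            z=np.median(Q[:,2]);
            zr={"mat":.004,"board":.012}.get(l,.036)
            Q=Q[abs(Q[:,2]-zr)<.005]
            h=cv2.minAreaRect((Q[:,:2]*1000).astype(np.float32));c=cv2.minEnclosingCircle((Q[:,:2]*1000).astype(np.float32))
            print(" ",l,round(t["conf"],2),"z",z.round(4),"rect",np.round(h[0],1),np.round(h[1],1),round(h[2],1),"circ",np.round(c[0],1),round(c[1],1),len(Q))
im=bot.capture("scene")[0]
save("crop1",cv2.resize(im[170:300,180:440],(780,390),interpolation=cv2.INTER_CUBIC))
E
```

```text
scene disc top centre [ 0.5754 -0.0083  0.119 ] n [-0.559 -0.054  0.827] tilt 34.2 yaw 5.5 r 0.071424700319767 594
 knob mean [ 0.5615 -0.0112  0.1477] [0.57   0.0054 0.1559] 92  pred knob centre [ 0.5597 -0.0098  0.1421]
  mat 0.93 z 0.0041 rect [496.9 308.3] [219.2 220.6] 6.0 circ [499.4 306.4] 148.7 3476
  board 0.93 z 0.0119 rect [ 482.9 -288.8] [ 99.9 232.6] 85.8 circ [ 482.1 -289.1] 123.4 1636
  wide_ring 0.82 z 0.0349 rect [ 536.  -298.8] [64.  63.6] 37.7 circ [ 534.6 -298.3] 33.6 370
  narrow_ring 0.85 z 0.0322 rect [ 424.8 -288.5] [47.2 46.2] 35.2 circ [ 424.4 -287.7] 26.0 146
top disc top centre [ 0.5666 -0.0055  0.114 ] n [-0.572 -0.049  0.819] tilt 35.0 yaw 4.9 r 0.07234413176774979 1207
 knob mean [ 0.5473 -0.0074  0.1478] [0.5637 0.0079 0.1589] 102  pred knob centre [ 0.5506 -0.0069  0.1369]
  mat 0.96 z 0.0038 rect [495.1 306.4] [215.9 212. ] 5.2 circ [494.4 305.9] 144.9 3818
  board 0.71 z 0.0118 rect [ 490.7 -288.4] [ 99.7 203.3] 85.8 circ [ 489.7 -286. ] 108.7 1160
  narrow_ring 0.52 z 0.0348 rect [ 425.5 -284.5] [34.  48.2] 21.0 circ [ 419.1 -286.5] 24.6 90
```

View pics/crop1.png

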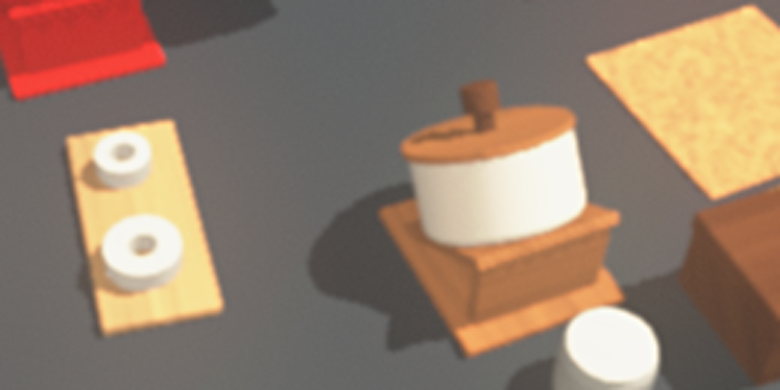

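The crop confirms the smaller white crock with the brown knob at crop pixel (480,100), leaning about 35° with roughly 5° of yaw. The mat is at right and both rings lie on the board at left.

Request:
move_arm:
  increments:
    - {"xyz": [0,0,-15],"roll": 0.09,"grip": 100}
    - {"xyz": [0,0,-15],"roll": 0.09,"grip": 100}
    - {"xyz": [0,0,-10],"roll": 0.09,"grip": 100}
    - {"xyz": [20,-30,0],"roll": 0,"grip": 100}
    - {"xyz": [20,-30,0],"roll": 0,"grip": 100}

```text
time_s: 2.17
position: [0.2526, -0.5238, 0.2633]
tcp_rot: [[0.997, 0.083, 0.001], [0.083, -0.997, -0.003], [0.001, 0.003, -1.0]]
force: [1.1, 0.7, -1.0]
opening: 1.002
grasp_force: 0.0
```

Request:
move_arm:
  increments:
    - {"xyz": [20,-30,0],"roll": 0,"grip": 100}
    - {"xyz": [20,-30,0],"roll": 0,"grip": 100}
    - {"xyz": [20,-30,0],"roll": 0,"grip": 100}
    - {"xyz": [20,-30,0],"roll": 0,"grip": 100}
    - {"xyz": [20,-30,0],"roll": 0,"grip": 100}

```text
time_s: 2.58
position: [0.3402, -0.3628, 0.2627]
tcp_rot: [[0.996, 0.086, 0.0], [0.086, -0.996, -0.0], [0.0, 0.0, -1.0]]
force: [0.2, 0.2, 0.8]
opening: 0.999
grasp_force: 0.0
```

Request:
move_arm:
  increments:
    - {"xyz": [20,-30,0],"roll": 0,"grip": 100}
    - {"xyz": [20,-30,0],"roll": 0,"grip": 100}
    - {"xyz": [20,-30,0],"roll": 0,"grip": 100}
    - {"xyz": [20,-30,0],"roll": 0,"grip": 100}
    - {"xyz": [20,-30,0],"roll": 0,"grip": 100}

```text
time_s: 3.0
position: [0.4268, -0.2046, 0.2629]
tcp_rot: [[0.996, 0.086, 0.001], [0.086, -0.996, -0.0], [0.001, 0.001, -1.0]]
force: [-0.1, -0.3, -0.6]
opening: 0.999
grasp_force: 0.0
```

Request:
move_arm:
  increments:
    - {"xyz": [20,-30,0],"roll": 0,"grip": 100}
    - {"xyz": [20,-30,0],"roll": 0,"grip": 100}
    - {"xyz": [20,-30,0],"roll": 0,"grip": 100}
    - {"xyz": [0,0,0],"roll": 0,"grip": 100}
    - {"xyz": [0,0,0],"roll": 0,"grip": 100}

```text
time_s: 3.42
position: [0.4787, -0.1097, 0.2627]
tcp_rot: [[0.996, 0.091, 0.0], [0.091, -0.996, -0.0], [0.0, 0.0, -1.0]]
force: [-0.0, -0.3, 0.5]
opening: 1.0
grasp_force: 0.0
```

```bash
cat >> h.py <<'E'
def to(*p):
    s=bot.read_state();R=np.array(s["tcp_rot"]);return (R.T@(np.array(p)-s["position"])*1000).round(1)
def st():
    s=bot.read_state();print("t",s["time_s"],"pos",np.round(s["position"],4),"R",np.round(s["tcp_rot"],3).tolist(),"F",np.round(s["force"],1),"open",round(s["opening"],3),"gf",round(s["grasp_force"],1),"q",np.round(s["joint_positions"],0))
E
python3 - <<'E'
from m import *
st()
print(np.round(bot.camera_model("wrist")["tool_from_camera"],3))
im,P,T=cloud("wrist");save("wr1",im)
t=bot.trace("lid","wrist");print([x["conf"] for x in t],[x["mask"].sum() for x in t])
if t:
    M=t[0]["mask"]
    C,nn,r,N,k=lidfit(P[M]);print(C.round(4),nn.round(3),r,N,k.mean(0),(C+.028*nn).round(4),len(k))
    print(k.min(0),k.max(0))
E
```

```text
t 3.4167 pos [ 0.4787 -0.1097  0.2627] R [[0.996, 0.091, 0.0], [0.091, -0.996, -0.0], [0.0, 0.0, -1.0]] F [-0.  -0.3  0.5] open 1.0 gf 0.0 q [-26.  17.  98.  -0.  65.  59.]
[[ 0.    -0.962 -0.272  0.075]
 [ 1.    -0.     0.001  0.   ]
 [-0.001 -0.272  0.962 -0.161]
 [ 0.     0.     0.     1.   ]]
[0.56] [np.int64(22318)]
[ 0.5671 -0.0063  0.1132] [-0.572 -0.045  0.819] 0.07335558533668518 20230 [ 0.55001664 -0.00956365  0.14590416] [ 0.5511 -0.0076  0.1362] 1701
[ 0.5320903  -0.02347622  0.13021559] [0.56740532 0.00775863 0.15521392]
```

View pics/wr1.png

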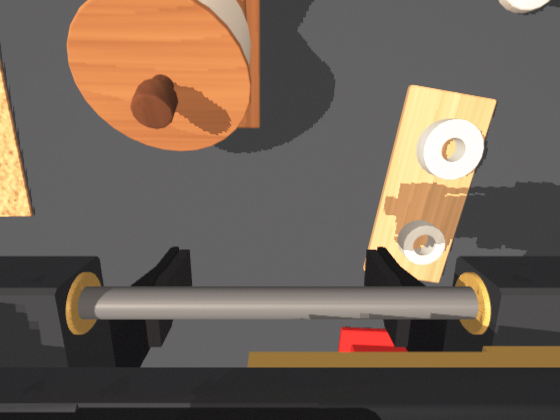

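The wrist view shows the knob at (155,100), with the fingers closing along the image's horizontal. The disc plane and knob agree with the top camera to about 1 mm. I'll move over the knob and go down.

Request:
move_arm:
  increments:
    - {"xyz": [20,-24,0],"roll": 0,"grip": 100}
    - {"xyz": [20,-24,0],"roll": 0,"grip": 100}
    - {"xyz": [20,-24,5],"roll": 0,"grip": 100}
    - {"xyz": [21,-23,20],"roll": 0,"grip": 100}
    - {"xyz": [0,0,20],"roll": 0,"grip": 100}

```text
time_s: 3.93
position: [0.5547, -0.0084, 0.2183]
tcp_rot: [[0.996, 0.087, 0.007], [0.087, -0.996, 0.0], [0.007, 0.0, -1.0]]
force: [0.1, 0.3, -0.1]
opening: 1.004
grasp_force: 0.0
```

Request:
move_arm:
  increments:
    - {"xyz": [0,0,25],"roll": 0,"grip": 100}
    - {"xyz": [0,0,25],"roll": 0,"grip": 100}
    - {"xyz": [0,0,25],"roll": 0,"grip": 100}
    - {"xyz": [0,0,15],"roll": 0,"grip": 100}
    - {"xyz": [0,0,10],"roll": 0,"grip": 100}

```text
time_s: 4.35
position: [0.5493, -0.0114, 0.1155]
tcp_rot: [[0.996, 0.084, -0.003], [0.084, -0.996, 0.0], [-0.003, -0.001, -1.0]]
force: [-0.2, -0.3, 0.3]
opening: 0.991
grasp_force: 0.0
```

Request:
move_arm:
  increments:
    - {"xyz": [0,0,0],"roll": 0,"grip": 80}
    - {"xyz": [0,0,0],"roll": 0,"grip": 60}
    - {"xyz": [0,0,0],"roll": 0,"grip": 50}
    - {"xyz": [0,0,0],"roll": 0,"grip": 45}
    - {"xyz": [0,0,0],"roll": 0,"grip": 40}

```text
time_s: 4.77
position: [0.5514, -0.0099, 0.1188]
tcp_rot: [[0.996, 0.087, 0.002], [0.087, -0.996, -0.001], [0.002, 0.001, -1.0]]
force: [-0.9, 0.0, -0.2]
opening: 0.705
grasp_force: 0.0
```

Run:
```python
from h import *
st();print(to(.5505,-.0075,.1175))
```

```text
t 4.7667 pos [ 0.5514 -0.0099  0.1188] R [[0.996, 0.087, 0.002], [0.087, -0.996, -0.001], [0.002, 0.001, -1.0]] F [-0.9  0.  -0.2] open 0.705 gf 0.0 q [-13.  33.  98.  -0.  49.  72.]
[-0.7 -2.5  1.2]
```

Request:
move_arm:
  increments:
    - {"xyz": [0,-2,1],"roll": 0,"grip": 40}
    - {"xyz": [0,0,0],"roll": 0,"grip": 30}
    - {"xyz": [0,0,0],"roll": 0,"grip": 20}
    - {"xyz": [0,0,0],"roll": 0,"grip": 10}
    - {"xyz": [0,0,0],"roll": 0,"grip": 0}

```text
time_s: 5.18
position: [0.5505, -0.0075, 0.1166]
tcp_rot: [[0.996, 0.087, 0.0], [0.087, -0.996, 0.0], [0.0, -0.0, -1.0]]
force: [-0.8, 0.5, 1.5]
opening: 0.354
grasp_force: 30.0
```

Request:
move_arm:
  increments:
    - {"xyz": [0,0,0],"roll": 0,"grip": 0}
    - {"xyz": [0,0,0],"roll": 0,"grip": 0}
    - {"xyz": [0,0,0],"roll": 0,"grip": 0}
    - {"xyz": [0,0,0],"roll": 0,"grip": 0}
    - {"xyz": [0,0,0],"roll": 0,"grip": 0}

```text
time_s: 5.6
position: [0.5505, -0.0075, 0.1166]
tcp_rot: [[0.996, 0.087, 0.0], [0.087, -0.996, 0.0], [0.0, -0.0, -1.0]]
force: [0.0, 1.6, 1.9]
opening: 0.354
grasp_force: 30.0
```

Gripped, with an opening of about 31 mm on the 32 mm knob. I'll pull it out along the axis.

Request:
move_arm:
  increments:
    - {"xyz": [-3,0,-4],"roll": 0,"grip": 0}
    - {"xyz": [-5.7,0,-8.2],"roll": 0,"grip": 0}
    - {"xyz": [-5.7,0,-8.2],"roll": 0,"grip": 0}
    - {"xyz": [-5.7,0,-8.2],"roll": 0,"grip": 0}
    - {"xyz": [-5.7,0,-8.2],"roll": 0,"grip": 0}

```text
time_s: 6.02
position: [0.5237, -0.01, 0.1543]
tcp_rot: [[0.996, 0.087, -0.0], [0.087, -0.996, -0.0], [-0.0, 0.0, -1.0]]
force: [-0.2, 0.8, -2.1]
opening: 0.355
grasp_force: 30.0
```

Request:
move_arm:
  increments:
    - {"xyz": [0,0,-15],"roll": 0,"grip": 0}
    - {"xyz": [0,0,-15],"roll": 0,"grip": 0}
    - {"xyz": [0,0,-15],"roll": 0,"grip": 0}
    - {"xyz": [0,0,-10],"roll": 0,"grip": 0}
    - {"xyz": [0,0,0],"roll": 0,"grip": 0}

```text
time_s: 6.43
position: [0.5259, -0.0103, 0.2111]
tcp_rot: [[0.996, 0.087, 0.005], [0.087, -0.996, -0.001], [0.005, 0.002, -1.0]]
force: [0.4, 1.2, -0.7]
opening: 0.359
grasp_force: 30.0
```

Run:
```python
from m import *
st()
im,P,T=cloud("scene");save("sc2",im[140:300,230:500])
t=bot.trace("lid","scene");print([x["conf"] for x in t])
if t:
    Q=P[t[0]["mask"]];Q=Q[np.isfinite(Q).all(1)];print(Q.min(0),Q.max(0))
cv2.imwrite("pics/sc2.png",cv2.resize(cv2.imread("pics/sc2.png"),None,fx=2.8,fy=2.8,interpolation=cv2.INTER_CUBIC))
```

```text
t 6.4333 pos [ 0.5259 -0.0103  0.2111] R [[0.996, 0.087, 0.005], [0.087, -0.996, -0.001], [0.005, 0.002, -1.0]] F [ 0.4  1.2 -0.7] open 0.359 gf 30.0 q [-13.  23.  97.  -0.  59.  72.]
[0.71, 0.66]
[ 0.29523934 -0.08302582 -0.00572707] [0.61055183 0.10687674 0.25207311]
```

View pics/sc2.png

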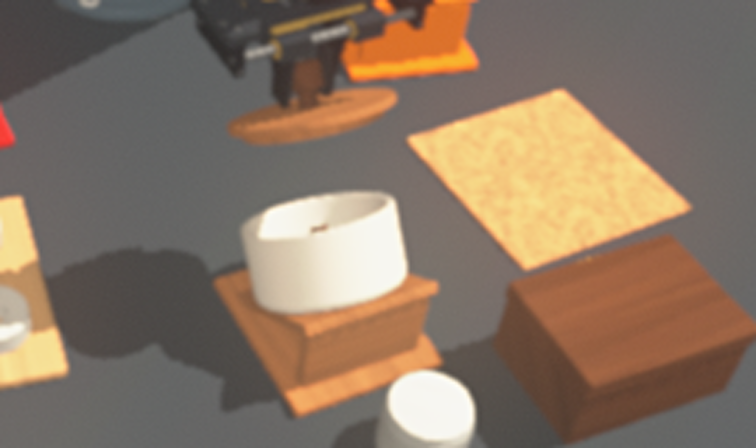

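The lid is clear and still tilted in the fingers. I'll carry it over the mat, which is at the right of the crop, and then measure the tilt.

Request:
move_arm:
  increments:
    - {"xyz": [-2,-12,0],"roll": 0,"grip": 0}
    - {"xyz": [-3,-22,0],"roll": 0,"grip": 0}
    - {"xyz": [-4,-30,5],"roll": 0,"grip": 0}
    - {"xyz": [-4,-32,5],"roll": 0,"grip": 0}
    - {"xyz": [-4,-32,5],"roll": 0,"grip": 0}

```text
time_s: 6.95
position: [0.495, 0.1178, 0.1921]
tcp_rot: [[0.996, 0.086, -0.003], [0.086, -0.996, 0.0], [-0.003, -0.001, -1.0]]
force: [0.3, 0.3, -2.0]
opening: 0.355
grasp_force: 30.0
```

Request:
move_arm:
  increments:
    - {"xyz": [-4,-32,5],"roll": 0,"grip": 0}
    - {"xyz": [-4,-32,5],"roll": 0,"grip": 0}
    - {"xyz": [-4,-32,5],"roll": 0,"grip": 0}
    - {"xyz": [-4,-32,5],"roll": 0,"grip": 0}
    - {"xyz": [-4,-30,5],"roll": 0,"grip": 0}

```text
time_s: 7.37
position: [0.4609, 0.2739, 0.1669]
tcp_rot: [[0.996, 0.087, -0.003], [0.087, -0.996, -0.0], [-0.003, 0.0, -1.0]]
force: [0.3, -0.3, -0.9]
opening: 0.361
grasp_force: 30.0
```

Request:
move_arm:
  increments:
    - {"xyz": [-2,-22,5],"roll": 0,"grip": 0}
    - {"xyz": [0,-13,5],"roll": 0,"grip": 0}
    - {"xyz": [0,0,0],"roll": 0,"grip": 0}
    - {"xyz": [0,0,0],"roll": 0,"grip": 0}
    - {"xyz": [0,0,0],"roll": 0,"grip": 0}

```text
time_s: 7.78
position: [0.4578, 0.3057, 0.1579]
tcp_rot: [[0.996, 0.086, -0.001], [0.086, -0.996, -0.001], [-0.001, 0.001, -1.0]]
force: [-0.6, -0.3, -1.6]
opening: 0.356
grasp_force: 30.0
```

Run:
```python
from m import *
st();print(to(.459,.307,.16))
s=bot.read_state();g=np.array(s["position"])+[0,0,.019]
for n in("wrist","top","scene"):
    im,P,T=cloud(n);Q=P.reshape(-1,3);im=im.reshape(-1,3).astype(int)
    m=np.isfinite(Q).all(1)&(np.linalg.norm(Q-g,axis=1)<.1)&(Q[:,2]<g[2]-.005)&(Q[:,2]>.03)&(im[:,0]-im[:,2]>30)
    Q=Q[m];c=Q.mean(0);print(n,len(Q),Q.min(0).round(3),Q.max(0).round(3),end=" ")
    b=None;rng=np.random.default_rng(0)
    for _ in range(400):
        a=Q[rng.choice(len(Q),3,False)];v=np.cross(a[1]-a[0],a[2]-a[0]);v/=np.linalg.norm(v)+1e-9
        i=abs((Q-a[0])@v)<.003
        if b is None or i.sum()>b.sum(): b=i
    q=Q[b];v=np.linalg.svd(q-q.mean(0))[2][2];v*=np.sign(v[2]);print("n",v.round(3),np.degrees(np.arccos(v[2])).round(1),b.sum())
```

```text
t 7.7833 pos [0.4578 0.3057 0.1579] R [[0.996, 0.086, -0.001], [0.086, -0.996, -0.001], [-0.001, 0.001, -1.0]] F [-0.6 -0.3 -1.6] open 0.356 gf 30.0 q [ 22.  30.  96.  -0.  54. 107.]
[ 1.3 -1.2 -2.1]
wrist 18697 [0.431 0.234 0.126] [0.507 0.379 0.172] n [-0.565 -0.043  0.824] 34.5 18074
top 400 [0.416 0.234 0.112] [0.504 0.359 0.168] n [-0.573 -0.041  0.818] 35.1 318
scene 358 [0.421 0.23  0.116] [0.527 0.377 0.172] n [-0.558 -0.054  0.828] 34.1 225
```

Request:
move_arm:
  increments:
    - {"xyz": [1,-1,20],"roll": 0,"grip": 0}
    - {"xyz": [0,0,25],"roll": 0,"grip": 0}
    - {"xyz": [0,0,25],"roll": 0,"grip": 0}
    - {"xyz": [0,0,15],"roll": 0,"grip": 0}
    - {"xyz": [0,0,8],"roll": 0,"grip": 0}

```text
time_s: 8.35
position: [0.4583, 0.3062, 0.0636]
tcp_rot: [[0.996, 0.085, -0.003], [0.085, -0.996, -0.001], [-0.003, 0.001, -1.0]]
force: [0.5, -0.3, -1.4]
opening: 0.353
grasp_force: 30.0
```

Request:
move_arm:
  increments:
    - {"xyz": [0,0,3],"roll": 0,"grip": 0}
    - {"xyz": [0,0,2],"roll": 0,"grip": 0}
    - {"xyz": [0,0,2],"roll": 0,"grip": 0}
    - {"xyz": [0,0,1],"roll": 0,"grip": 0}
    - {"xyz": [0,0,0],"roll": 0,"grip": 0}

```text
time_s: 8.77
position: [0.4595, 0.3078, 0.0581]
tcp_rot: [[0.996, 0.087, 0.001], [0.087, -0.996, 0.001], [0.002, -0.0, -1.0]]
force: [-0.0, 0.1, -1.8]
opening: 0.352
grasp_force: 30.0
```

Request:
move_arm:
  increments:
    - {"xyz": [0,0,2],"roll": 0,"grip": 0}
    - {"xyz": [4,0,2],"roll": 0,"grip": 0}
    - {"xyz": [4,0,2],"roll": 0,"grip": 0}
    - {"xyz": [4,0,2],"roll": 0,"grip": 0}
    - {"xyz": [0,0,0],"roll": 0,"grip": 0}

```text
time_s: 9.18
position: [0.4721, 0.3088, 0.0492]
tcp_rot: [[0.996, 0.086, 0.001], [0.086, -0.996, 0.0], [0.001, -0.0, -1.0]]
force: [-0.2, -0.4, 1.7]
opening: 0.354
grasp_force: 30.0
```

Request:
move_arm:
  increments:
    - {"xyz": [4,0,2.5],"roll": 0,"grip": 0}
    - {"xyz": [4,0,2.5],"roll": 0,"grip": 0}
    - {"xyz": [3,0,2.5],"roll": 0,"grip": 0}
    - {"xyz": [0,0,0],"roll": 0,"grip": 0}
    - {"xyz": [0,0,0],"roll": 0,"grip": 0}

```text
time_s: 9.6
position: [0.4825, 0.3097, 0.0417]
tcp_rot: [[0.996, 0.087, 0.001], [0.087, -0.996, 0.0], [0.001, -0.0, -1.0]]
force: [0.1, 0.3, 1.3]
opening: 0.356
grasp_force: 30.0
```

```bash
cat >> m.py <<'E'
def tilt(n,R=.1):
    s=bot.read_state();g=np.array(s["position"])+[0,0,.019]
    im,P,T=cloud(n);Q=P.reshape(-1,3);im=im.reshape(-1,3).astype(int)
    m=np.isfinite(Q).all(1)&(np.linalg.norm(Q-g,axis=1)<R)&(Q[:,2]<g[2]-.005)&(Q[:,2]>.01)&(im[:,0]-im[:,2]>30)
    Q=Q[m];b=None;rng=np.random.default_rng(0)
    for _ in range(400):
        a=Q[rng.choice(len(Q),3,False)];v=np.cross(a[1]-a[0],a[2]-a[0]);v/=np.linalg.norm(v)+1e-9
        i=abs((Q-a[0])@v)<.003
        if b is None or i.sum()>b.sum(): b=i
    q=Q[b];v=np.linalg.svd(q-q.mean(0))[2][2];v*=np.sign(v[2]);print(n,"n",v.round(3),np.degrees(np.arccos(v[2])).round(1),b.sum(),"mean",q.mean(0).round(4),q.min(0).round(4),q.max(0).round(4))
E
python3 -c "
from m import *
st();tilt('wrist')"
```

```text
t 9.6 pos [0.4825 0.3097 0.0417] R [[0.996, 0.087, 0.001], [0.087, -0.996, 0.0], [0.001, -0.0, -1.0]] F [0.1 0.3 1.3] open 0.356 gf 30.0 q [ 22.  41.  97.  -0.  41. 107.]Traceback (most recent call last):
  File "<string>", line 3, in <module>
    st();tilt('wrist')
         ~~~~^^^^^^^^^
  File "m.py", line 29, in tilt
    q=Q[b];v=np.linalg.svd(q-q.mean(0))[2][2];v*=np.sign(v[2]);print(n,"n",v.round(3),np.degrees(np.arccos(v[2])).round(1),b.sum(),"mean",q.mean(0).round(4),q.min(0).round(4),q.max(0).round(4))
             ~~~~~~~~~~~~~^^^^^^^^^^^^^
    u, s, vh = gufunc(a, signature=signature)
               ~~~~~~^^^^^^^^^^^^^^^^^^^^^^^^
numpy._core._exceptions._ArrayMemoryError: Unable to allocate 11.0 GiB for an array with shape (38499, 38499) and data type float64
```

Contact force is small, so the lid is pivoting. I'll finish the arc.

Request:
move_arm:
  increments:
    - {"xyz": [3,0,2.5],"roll": 0,"grip": 0}
    - {"xyz": [3,0,2.5],"roll": 0,"grip": 0}
    - {"xyz": [3,0,3],"roll": 0,"grip": 0}
    - {"xyz": [0,0,0],"roll": 0,"grip": 0}
    - {"xyz": [0,0,0],"roll": 0,"grip": 0}

```text
time_s: 10.07
position: [0.4909, 0.3103, 0.0335]
tcp_rot: [[0.996, 0.086, -0.0], [0.086, -0.996, -0.0], [-0.0, 0.0, -1.0]]
force: [0.2, 0.6, 0.3]
opening: 0.355
grasp_force: 30.0
```

```bash
sed -i 's/svd(q-q.mean(0))/svd(q-q.mean(0),full_matrices=False)/' m.py
python3 -c "
from m import *
st();tilt('wrist');tilt('top');tilt('scene')"
```

```text
t 10.0667 pos [0.4909 0.3103 0.0335] R [[0.996, 0.086, -0.0], [0.086, -0.996, -0.0], [-0.0, 0.0, -1.0]] F [0.2 0.6 0.3] open 0.355 gf 30.0 q [ 21.  42.  96.   0.  41. 106.]
wrist n [-0.132 -0.006  0.991] 7.6 37645 mean [0.5238 0.313  0.0298] [0.4284 0.2386 0.016 ] [0.5692 0.383  0.0373]
top n [-0.139 -0.007  0.99 ] 8.0 472 mean [0.4726 0.3042 0.0247] [0.4269 0.2385 0.0163] [0.5681 0.3748 0.0405]
scene n [-0.132 -0.011  0.991] 7.6 826 mean [0.5159 0.3028 0.03  ] [0.433 0.236 0.017] [0.5746 0.383  0.0395]
```

Tilt is down to 7.8°. I'll take the last few mm.

Request:
move_arm:
  increments:
    - {"xyz": [3,0,2.5],"roll": 0,"grip": 0}
    - {"xyz": [3,0,3],"roll": 0,"grip": 0}
    - {"xyz": [1,0,1.5],"roll": 0,"grip": 0}
    - {"xyz": [0,0,0],"roll": 0,"grip": 0}
    - {"xyz": [0,0,0],"roll": 0,"grip": 0}

```text
time_s: 10.63
position: [0.4982, 0.311, 0.0268]
tcp_rot: [[0.996, 0.087, 0.0], [0.087, -0.996, 0.0], [0.0, -0.0, -1.0]]
force: [0.1, -0.6, 1.1]
opening: 0.355
grasp_force: 30.0
```

```bash
python3 -c "
from m import *
st();tilt('wrist');tilt('scene')"
```

```text
t 10.6333 pos [0.4982 0.311  0.0268] R [[0.996, 0.087, 0.0], [0.087, -0.996, 0.0], [0.0, -0.0, -1.0]] F [ 0.1 -0.6  1.1] open 0.355 gf 30.0 q [ 21.  43.  95.  -0.  41. 106.]
wrist n [-0.016  0.003  1.   ] 0.9 35420 mean [0.5288 0.3135 0.0197] [0.4416 0.2394 0.0167] [0.5741 0.3834 0.0227]
scene n [-0.021  0.006  1.   ] 1.3 860 mean [0.5217 0.3021 0.0215] [0.4407 0.2371 0.017 ] [0.5788 0.382  0.0255]
```

Request:
move_arm:
  increments:
    - {"xyz": [0,0,0],"roll": 0,"grip": 38}
    - {"xyz": [0,0,0],"roll": 0,"grip": 50}
    - {"xyz": [0,0,0],"roll": 0,"grip": 80}
    - {"xyz": [0,0,0],"roll": 0,"grip": 100}
    - {"xyz": [0,0,0],"roll": 0,"grip": 100}

```text
time_s: 11.15
position: [0.4979, 0.3111, 0.0269]
tcp_rot: [[0.996, 0.087, 0.0], [0.087, -0.996, 0.0], [0.0, -0.0, -1.0]]
force: [-1.0, 0.6, 0.3]
opening: 0.598
grasp_force: 0.0
```

Request:
move_arm:
  increments:
    - {"xyz": [0,0,-10],"roll": 0,"grip": 100}
    - {"xyz": [0,0,-30],"roll": 0,"grip": 100}
    - {"xyz": [0,0,-40],"roll": 0,"grip": 100}
    - {"xyz": [0,0,-40],"roll": 0,"grip": 100}
    - {"xyz": [0,0,-40],"roll": 0,"grip": 100}

```text
time_s: 11.57
position: [0.4974, 0.3108, 0.189]
tcp_rot: [[0.996, 0.087, -0.0], [0.087, -0.996, -0.0], [-0.0, 0.0, -1.0]]
force: [1.0, 0.5, 0.8]
opening: 0.952
grasp_force: 0.0
```

Request:
move_arm:
  increments:
    - {"xyz": [0,0,-30],"roll": 0,"grip": 100}
    - {"xyz": [-5,30,0],"roll": 0,"grip": 100}
    - {"xyz": [-10,30,0],"roll": 0,"grip": 100}
    - {"xyz": [-10,30,0],"roll": 0,"grip": 100}
    - {"xyz": [0,0,0],"roll": 0,"grip": 100}

```text
time_s: 11.98
position: [0.4783, 0.2151, 0.2176]
tcp_rot: [[0.996, 0.084, -0.003], [0.084, -0.996, -0.003], [-0.003, 0.003, -1.0]]
force: [-0.1, 0.2, 0.1]
opening: 1.001
grasp_force: 0.0
```

Run:
```python
from m import *
st()
im,P,T=cloud("top");save("top3",im)
Q=P[190:250,110:190].reshape(-1,3) if 0 else P.reshape(-1,3)
m=np.isfinite(Q).all(1)&(np.linalg.norm(Q[:,:2]-[.498,.309],axis=1)<.1)&(Q[:,2]>.014)
L=Q[m];d=L[(L[:,2]<.026)];k=L[L[:,2]>.04]
print("lid",cv2.minEnclosingCircle((d[:,:2]*1000).astype(np.float32)),np.median(d[:,2]),len(d),"knob",k.mean(0))
im,P,T=cloud("wrist");save("wr3",im)
Q=P.reshape(-1,3);m=np.isfinite(Q).all(1)&(np.linalg.norm(Q[:,:2]-[.498,.309],axis=1)<.11)&(Q[:,2]>.014)
d=Q[m&(Q[:,2]<.03)];
if len(d)>50:
  print(cv2.minEnclosingCircle((d[:,:2]*1000).astype(np.float32)),len(d))
  print(np.linalg.svd(d-d.mean(0),full_matrices=False)[2][2])
```

```text
t 11.9833 pos [0.4783 0.2151 0.2176] R [[0.996, 0.084, -0.003], [0.084, -0.996, -0.003], [-0.003, 0.003, -1.0]] F [-0.1  0.2  0.1] open 1.001 gf 0.0 q [12. 23. 97. -0. 61. 97.]
lid ((499.9704284667969, 301.6796875), 71.04241943359375) 0.0198220581583477 548 knob [0.46218753 0.24732778 0.5340725 ]
((502.0441589355469, 311.2007751464844), 72.95191955566406) 14976
[-1.55170788e-04  4.83665631e-04  9.99999871e-01]
```

View pics/wr3.png

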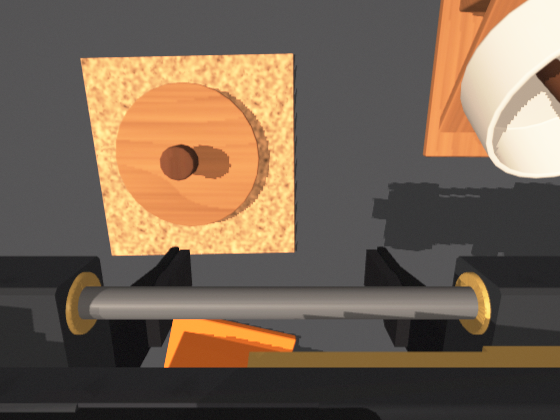

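The wrist view shows the lid flat on the mat, knob up at (180,162), centred within about 8 mm. Next I look into the crock on the way to the rings.

Request:
move_arm:
  increments:
    - {"xyz": [-6,30,0],"roll": 0,"grip": 100}
    - {"xyz": [-6,41,0],"roll": 0,"grip": 100}
    - {"xyz": [-6,41,0],"roll": 0,"grip": 100}
    - {"xyz": [-6,41,0],"roll": 0,"grip": 100}
    - {"xyz": [-6,41,0],"roll": 0,"grip": 100}

```text
time_s: 12.5
position: [0.4683, 0.0227, 0.2173]
tcp_rot: [[0.996, 0.089, 0.002], [0.089, -0.996, 0.0], [0.002, 0.0, -1.0]]
force: [0.9, -0.0, -0.0]
opening: 1.001
grasp_force: 0.0
```

Request:
move_arm:
  increments:
    - {"xyz": [-6,30,0],"roll": 0,"grip": 100}
    - {"xyz": [0,8,0],"roll": 0,"grip": 100}
    - {"xyz": [0,0,0],"roll": 0,"grip": 100}
    - {"xyz": [0,0,0],"roll": 0,"grip": 100}
    - {"xyz": [0,0,0],"roll": 0,"grip": 100}

```text
time_s: 12.92
position: [0.4652, -0.0135, 0.2169]
tcp_rot: [[0.996, 0.088, 0.0], [0.088, -0.996, 0.001], [0.0, -0.001, -1.0]]
force: [-0.1, 0.2, -0.6]
opening: 0.998
grasp_force: 0.0
```

Run:
```python
from m import *
st()
im,P,T=cloud("wrist");save("wr4",im);np.savez("c_wr4",im=im,P=P)
n=np.array([-.572,-.047,.819]);n/=np.linalg.norm(n);C=np.array([.567,-.006,.1135]);O=C-.078*n
ex=np.cross([0,1,0],n);ex/=np.linalg.norm(ex);ey=np.cross(n,ex)
Q=P.reshape(-1,3);c=im.reshape(-1,3)
L=np.c_[(Q-O)@ex,(Q-O)@ey,(Q-O)@n];r=np.hypot(L[:,0],L[:,1])
post=(r<.025)&(L[:,2]>.012)&(L[:,2]<.07)
print("post n",post.sum(),L[post].max(0).round(4),L[post].min(0).round(4))
tip=post&(L[:,2]>.056);print("tip mean",tip.sum(),L[tip].mean(0).round(4),np.percentile(L[post][:,2],99))
side=post&(L[:,2]<.053)
for a,b in((.012,.025),(.025,.04),(.04,.053)):
    s=side&(L[:,2]>a)&(L[:,2]<b)
    if s.sum()>20: print(a,s.sum(),L[s].mean(0).round(4),L[s].min(0).round(4),L[s].max(0).round(4))
rim=(r>.06)&(r<.075)&(abs(L[:,2]-.07)<.003);print("rim",rim.sum(),cv2.minEnclosingCircle(L[rim][:,:2].astype(np.float32)),np.median(L[rim][:,2]))
rp=Q[rim];v=np.linalg.svd(rp-rp.mean(0),full_matrices=False)[2][2];print("rim n",v)
fl=(r<.05)&(r>.02)&(abs(L[:,2]-.006)<.006);
if fl.sum()>50:
    f=Q[fl];print("floor",fl.sum(),np.median(L[fl][:,2]),np.linalg.svd(f-f.mean(0),full_matrices=False)[2][2])
print("O",O,"tip",O+.06*n)
```

```text
t 12.9167 pos [ 0.4652 -0.0135  0.2169] R [[0.996, 0.088, 0.0], [0.088, -0.996, 0.001], [0.0, -0.001, -1.0]] F [-0.1  0.2 -0.6] open 0.998 gf 0.0 q [-15.  18. 105.   0.  57.  69.]
post n 815 [0.0114 0.0091 0.061 ] [-0.0075 -0.0088  0.0121]
tip mean 188 [0.0051 0.0003 0.0578] 0.05999962240199614
0.012 152 [0.0086 0.0007 0.0185] [ 0.0028 -0.0081  0.0121] [0.0112 0.0088 0.025 ]
0.025 203 [0.0084 0.0007 0.0326] [ 0.0011 -0.0088  0.0251] [0.0114 0.0091 0.0399]
0.04 186 [0.0084 0.0007 0.0464] [ 0.0016 -0.0085  0.0402] [0.011  0.009  0.0528]
rim 2691 ((0.0011224746704101562, 0.000245840783463791), 0.06921364367008209) 0.06955624024394125
rim n [-0.57598171 -0.04512825  0.81621597]
floor 6189 0.005858113828477427 [-0.57327786 -0.04486191  0.81813196]
O [ 0.61161256 -0.00233428  0.04962292] tip [ 0.57729521 -0.00515407  0.09875914]
```

View pics/wr4.png

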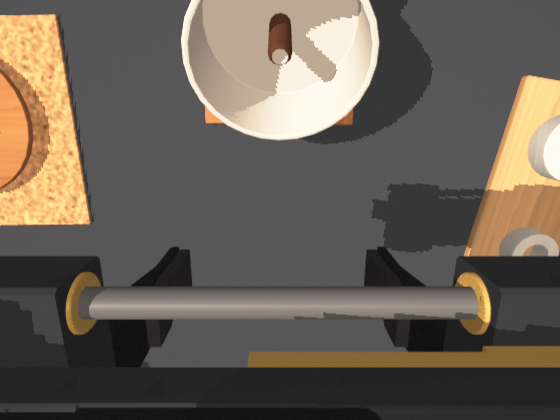

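The wrist view shows the post tip at (280,57), and the crock frame agrees with the lid fit to 1.5 mm. Now to the rings.

Request:
move_arm:
  increments:
    - {"xyz": [-6,30,0],"roll": 0,"grip": 100}
    - {"xyz": [-6,36,0],"roll": 0,"grip": 100}
    - {"xyz": [-6,36,0],"roll": 0,"grip": 100}
    - {"xyz": [-6,36,0],"roll": 0,"grip": 100}
    - {"xyz": [-6,36,0],"roll": 0,"grip": 100}

```text
time_s: 13.38
position: [0.4506, -0.1908, 0.2169]
tcp_rot: [[0.996, 0.09, 0.0], [0.09, -0.996, 0.0], [0.0, -0.0, -1.0]]
force: [0.8, 0.3, -1.1]
opening: 1.0
grasp_force: 0.0
```

Request:
move_arm:
  increments:
    - {"xyz": [-6,36,0],"roll": 0,"grip": 100}
    - {"xyz": [-6,36,0],"roll": 0,"grip": 100}
    - {"xyz": [-6,32,0],"roll": 0,"grip": 100}
    - {"xyz": [0,0,0],"roll": 0,"grip": 100}
    - {"xyz": [0,0,0],"roll": 0,"grip": 100}

```text
time_s: 13.8
position: [0.4419, -0.2966, 0.2166]
tcp_rot: [[0.996, 0.086, 0.0], [0.086, -0.996, 0.0], [0.0, -0.0, -1.0]]
force: [0.6, 0.2, -0.3]
opening: 1.003
grasp_force: 0.0
```

```bash
cat >> m.py <<'E'
def rings():
    im,P,T=cloud("wrist");Q=P.reshape(-1,3);ok=np.isfinite(Q).all(1)&(abs(Q[:,2]-.036)<.004)
    for g,r in(((.535,-.298),.033),((.425,-.288),.025)):
        q=Q[ok&(np.linalg.norm(Q[:,:2]-g,axis=1)<.05)]
        if len(q)>30:
            c=cv2.minEnclosingCircle((q[:,:2]*1000).astype(np.float32));print(g,np.round(c[0],1),round(c[1],1),len(q),np.median(q[:,2]).round(4))
            print(to(c[0][0]/1e3,c[0][1]/1e3,.014))
E
python3 -c "
from m import *
st();rings()"
```

```text
t 13.8 pos [ 0.4419 -0.2966  0.2166] R [[0.996, 0.086, 0.0], [0.086, -0.996, 0.0], [0.0, -0.0, -1.0]] F [ 0.6  0.2 -0.3] open 1.003 gf 0.0 q [-46.  24.  96.   0.  61.  39.]
(0.535, -0.298) [ 531.8 -297.5] 32.9 3447 0.0343
[ 89.7  10.7 202.4]
(0.425, -0.288) [ 419.4 -288.4] 24.9 1305 0.0341
[-21.5  -8.2 202.5]
```

Request:
move_arm:
  increments:
    - {"xyz": [30,3.6,20],"roll": 0,"grip": 100}
    - {"xyz": [30,3.6,20],"roll": 0,"grip": 100}
    - {"xyz": [30,3.6,20],"roll": 0,"grip": 100}
    - {"xyz": [0,0,25],"roll": 0,"grip": 100}
    - {"xyz": [0,0,0],"roll": 0,"grip": 100}

```text
time_s: 14.27
position: [0.5309, -0.294, 0.1272]
tcp_rot: [[0.996, 0.091, -0.008], [0.091, -0.996, 0.007], [-0.007, -0.007, -1.0]]
force: [-1.4, 0.4, -1.4]
opening: 0.998
grasp_force: 0.0
```

Request:
move_arm:
  increments:
    - {"xyz": [0,0,30],"roll": 0,"grip": 100}
    - {"xyz": [0,0,30],"roll": 0,"grip": 100}
    - {"xyz": [0,0,25],"roll": 0,"grip": 100}
    - {"xyz": [0,0,20],"roll": 0,"grip": 100}
    - {"xyz": [0,0,6],"roll": 0,"grip": 100}

```text
time_s: 14.68
position: [0.5298, -0.2959, 0.0189]
tcp_rot: [[0.996, 0.088, -0.005], [0.088, -0.996, 0.004], [-0.005, -0.005, -1.0]]
force: [-0.7, 0.7, 0.1]
opening: 0.999
grasp_force: 0.0
```

```bash
python3 -c "
from m import *
st();print(to(.532,-.2975,.02))"
```

```text
t 14.6833 pos [ 0.5298 -0.2959  0.0189] R [[0.996, 0.088, -0.005], [0.088, -0.996, 0.004], [-0.005, -0.005, -1.0]] F [-0.7  0.7  0.1] open 0.999 gf 0.0 q [-40.  45.  92.   0.  43.  45.]
[ 2.1  1.8 -1.1]
```

Request:
move_arm:
  increments:
    - {"xyz": [1,1,-0.5],"roll": 0,"grip": 80}
    - {"xyz": [0,0,0],"roll": 0,"grip": 70}
    - {"xyz": [0,0,0],"roll": 0,"grip": 60}
    - {"xyz": [0,0,0],"roll": 0,"grip": 50}
    - {"xyz": [0,0,0],"roll": 0,"grip": 50}

```text
time_s: 15.1
position: [0.5338, -0.3003, 0.0232]
tcp_rot: [[0.996, 0.087, 0.002], [0.087, -0.996, -0.001], [0.002, 0.001, -1.0]]
force: [-0.0, 1.9, 4.4]
opening: 0.738
grasp_force: 29.9
```

Request:
move_arm:
  increments:
    - {"xyz": [0,0,-10],"roll": 0,"grip": 40}
    - {"xyz": [0,0,-20],"roll": 0,"grip": 40}
    - {"xyz": [0,0,-30],"roll": 0,"grip": 40}
    - {"xyz": [0,0,-40],"roll": 0,"grip": 40}
    - {"xyz": [0,0,-40],"roll": 0,"grip": 40}

```text
time_s: 15.52
position: [0.532, -0.2996, 0.1627]
tcp_rot: [[0.996, 0.086, -0.002], [0.086, -0.996, 0.001], [-0.002, -0.001, -1.0]]
force: [0.8, -0.2, -1.0]
opening: 0.734
grasp_force: 29.9
```

```bash
python3 -c "
from m import *
st()
n=np.array([-.573,-.045,.818]);tip=np.array([.5785,-.005,.0995])
im,P,T=cloud('scene');print(to(*(tip+[0,0,.06])))
for r in bot.spot_in('wide_ring','scene'): print(T[:3,:3]@r['at']+T[:3,3],r['conf'])"
```

```text
t 15.5167 pos [ 0.532  -0.2996  0.1627] R [[0.996, 0.086, -0.002], [0.086, -0.996, 0.001], [-0.002, -0.001, -1.0]] F [ 0.8 -0.2 -1. ] open 0.734 gf 29.9 q [-40.  33.  87.  -0.  59.  45.]
[  67.4 -293.4   10.2]
[ 0.54527778 -0.29807838  0.17378936] 0.9
```

The wide ring is held. The tool cannot tilt, so I'll tip the ring in the fingers by pressing its far underside on the high far rim of the crock, with its near side dropping into the open mouth.

Request:
move_arm:
  increments:
    - {"xyz": [6,-18,-20],"roll": 0,"grip": 40}
    - {"xyz": [12,-36,-15],"roll": 0,"grip": 40}
    - {"xyz": [12,-36,0],"roll": 0,"grip": 40}
    - {"xyz": [12,-36,0],"roll": 0,"grip": 40}
    - {"xyz": [12,-36,0],"roll": 0,"grip": 40}

```text
time_s: 16.03
position: [0.5723, -0.1326, 0.1967]
tcp_rot: [[0.996, 0.086, -0.0], [0.086, -0.996, -0.0], [-0.0, 0.0, -1.0]]
force: [0.2, 0.0, -1.1]
opening: 0.739
grasp_force: 29.8
```

Request:
move_arm:
  increments:
    - {"xyz": [12,-36,0],"roll": 0,"grip": 40}
    - {"xyz": [12,-36,0],"roll": 0,"grip": 40}
    - {"xyz": [12,-36,0],"roll": 0,"grip": 40}
    - {"xyz": [4.5,-19,0],"roll": 0,"grip": 40}
    - {"xyz": [0,0,0],"roll": 0,"grip": 40}

```text
time_s: 16.45
position: [0.6015, 0.0008, 0.1961]
tcp_rot: [[0.996, 0.092, -0.001], [0.092, -0.996, 0.002], [-0.001, -0.002, -1.0]]
force: [-0.7, -0.1, -1.2]
opening: 0.74
grasp_force: 29.8
```

```bash
python3 -c "
from m import *
st();print(to(.601,-.003,.160))"
```

```text
t 16.45 pos [0.6015 0.0008 0.1961] R [[0.996, 0.092, -0.001], [0.092, -0.996, 0.002], [-0.001, -0.002, -1.0]] F [-0.7 -0.1 -1.2] open 0.74 gf 29.8 q [-11.  30.  87.   0.  63.  74.]
[-0.8  3.8 36.1]
```

Request:
move_arm:
  increments:
    - {"xyz": [0,3,15],"roll": 0,"grip": 40}
    - {"xyz": [0,0,15],"roll": 0,"grip": 40}
    - {"xyz": [0,0,5],"roll": 0,"grip": 40}
    - {"xyz": [0,0,2],"roll": 0,"grip": 40}
    - {"xyz": [0,0,2],"roll": 0,"grip": 40}

```text
time_s: 16.87
position: [0.601, -0.0075, 0.1579]
tcp_rot: [[0.996, 0.086, -0.003], [0.086, -0.996, 0.0], [-0.003, -0.0, -1.0]]
force: [-5.0, 1.1, 8.4]
opening: 0.737
grasp_force: 29.8
```

Request:
move_arm:
  increments:
    - {"xyz": [0,0,2],"roll": 0,"grip": 40}
    - {"xyz": [0,0,2],"roll": 0,"grip": 40}
    - {"xyz": [0,0,2],"roll": 0,"grip": 40}
    - {"xyz": [0,0,2],"roll": 0,"grip": 40}
    - {"xyz": [0,0,2],"roll": 0,"grip": 40}

```text
time_s: 17.28
position: [0.6002, -0.0067, 0.1491]
tcp_rot: [[0.996, 0.087, -0.004], [0.087, -0.996, 0.001], [-0.004, -0.001, -1.0]]
force: [-6.8, 1.9, 9.1]
opening: 0.736
grasp_force: 30.0
```

```bash
cat >> m.py <<'E'
def rtilt(lo=-.03,hi=.03):
    s=bot.read_state();g=np.array(s["position"])
    for c in("wrist","scene","top"):
        im,P,T=cloud(c);Q=P.reshape(-1,3)
        i=im.reshape(-1,3).astype(int)
        m=np.isfinite(Q).all(1)&(abs(Q[:,0]-g[0])<.04)&(abs(Q[:,1]-g[1])<.028)&(Q[:,2]>g[2]-.03)&(Q[:,2]<g[2]+.04)
        M=m.reshape(P.shape[:2])
        q=Q[m];
        if len(q)<60: print(c,len(q));continue
        b=None;rng=np.random.default_rng(0)
        for _ in range(500):
            a=q[rng.choice(len(q),3,False)];v=np.cross(a[1]-a[0],a[2]-a[0]);v/=np.linalg.norm(v)+1e-9
            if abs(v[2])<.6: continue
            k=abs((q-a[0])@v)<.0025
            if b is None or k.sum()>b.sum(): b=k
        f=q[b];v=np.linalg.svd(f-f.mean(0),full_matrices=False)[2][2];v*=np.sign(v[2])
        print(c,len(q),b.sum(),"n",v.round(3),np.degrees(np.arccos(v[2])).round(1),"mean",f.mean(0).round(4),"ext",(f.max(0)-f.min(0)).round(3))
E
python3 -c "
from m import *
st();rtilt()
im=bot.capture('scene')[0][120:300,260:460];save('sc5',cv2.resize(im,None,fx=3.3,fy=3.3,interpolation=cv2.INTER_CUBIC))"
```

```text
t 17.2833 pos [ 0.6002 -0.0067  0.1491] R [[0.996, 0.087, -0.004], [0.087, -0.996, 0.001], [-0.004, -0.001, -1.0]] F [-6.8  1.9  9.1] open 0.736 gf 30.0 q [-11.  34.  90.   0.  57.  74.]
wrist 12974 6359 n [-0.283 -0.018  0.959] 16.5 mean [ 0.6046 -0.0067  0.1637] ext [0.064 0.056 0.021]
scene 531 172 n [-0.291 -0.005  0.957] 16.9 mean [ 0.6054 -0.0035  0.1651] ext [0.058 0.055 0.02 ]
top 119 69 n [-0.278  0.031  0.96 ] 16.2 mean [ 0.5819 -0.0195  0.1575] ext [0.054 0.036 0.018]
```

View pics/sc5.png

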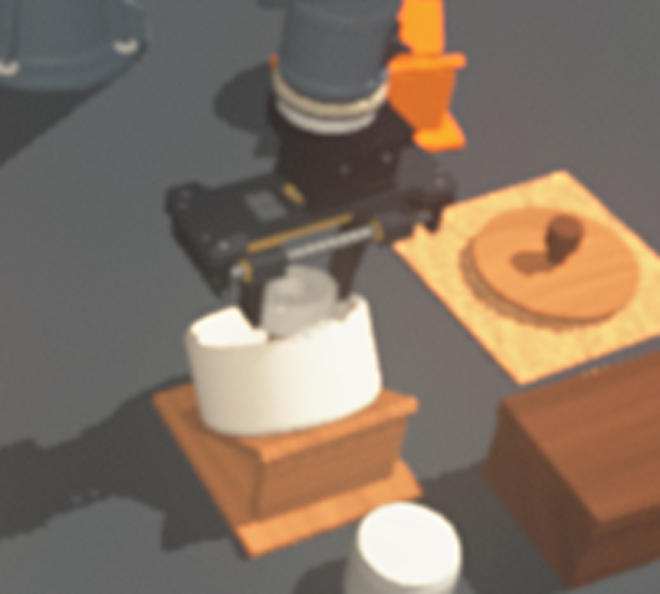

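The ring tips as planned and is at 16.5°; the crop shows it on the rim at (310,310). I'll press further.

Request:
move_arm:
  increments:
    - {"xyz": [0,0,2],"roll": 0,"grip": 40}
    - {"xyz": [0,0,2],"roll": 0,"grip": 40}
    - {"xyz": [0,0,2],"roll": 0,"grip": 40}
    - {"xyz": [0,0,2],"roll": 0,"grip": 40}
    - {"xyz": [0,0,1],"roll": 0,"grip": 40}

```text
time_s: 17.9
position: [0.6007, -0.0067, 0.1399]
tcp_rot: [[0.996, 0.086, -0.002], [0.086, -0.996, 0.001], [-0.002, -0.001, -1.0]]
force: [-5.7, 1.4, 7.8]
opening: 0.736
grasp_force: 30.0
```

```bash
python3 -c "
from m import *
st();rtilt()"
```

```text
t 17.9 pos [ 0.6007 -0.0067  0.1399] R [[0.996, 0.086, -0.002], [0.086, -0.996, 0.001], [-0.002, -0.001, -1.0]] F [-5.7  1.4  7.8] open 0.736 gf 30.0 q [-11.  34.  90.   0.  56.  74.]
wrist 12268 4939 n [ 0.779 -0.085  0.621] 51.6 mean [ 0.6277 -0.0085  0.1446] ext [0.032 0.051 0.046]
scene 476 171 n [ 0.759 -0.273  0.591] 53.7 mean [ 0.6285 -0.0182  0.1499] ext [0.029 0.041 0.045]
top 128 68 n [-0.558 -0.008  0.83 ] 33.9 mean [ 0.5813 -0.0186  0.145 ] ext [0.048 0.034 0.035]
```

Request:
move_arm:
  increments:
    - {"xyz": [-3,0,-8],"roll": 0,"grip": 40}
    - {"xyz": [-10,0,-12],"roll": 0,"grip": 40}
    - {"xyz": [-10,0,-10],"roll": 0,"grip": 40}
    - {"xyz": [-7,0,-5],"roll": 0,"grip": 40}
    - {"xyz": [0,0,0],"roll": 0,"grip": 40}

```text
time_s: 18.47
position: [0.5721, -0.0101, 0.1751]
tcp_rot: [[0.996, 0.086, 0.002], [0.086, -0.996, -0.001], [0.002, 0.001, -1.0]]
force: [0.1, -0.1, -0.9]
opening: 0.736
grasp_force: 30.0
```

```bash
cat >> m.py <<'E'
N=np.array([-.573,-.045,.818]);N/=np.linalg.norm(N)
def rfit(R=.033,h=.05):
    s=bot.read_state();g=np.array(s["position"]);Rt=np.array(s["tcp_rot"])
    for c in("wrist","scene","top"):
        im,P,T=cloud(c);Q=P.reshape(-1,3)
        m=np.isfinite(Q).all(1)&(np.linalg.norm(Q-g,axis=1)<h)&(abs((Q-g)@Rt[:,1])<R-.004)
        q=Q[m]
        if len(q)<50: print(c,len(q));continue
        b=None;rng=np.random.default_rng(0)
        for _ in range(3000):
            a=q[rng.choice(len(q),3,False)];v=np.cross(a[1]-a[0],a[2]-a[0]);v/=np.linalg.norm(v)+1e-9;v*=np.sign(v[2])
            if v@N<.93: continue
            k=abs((q-a[0])@v)<.002
            if b is None or k.sum()>b.sum(): b=k
        if b is None: print(c,'none');continue
        f=q[b];v=np.linalg.svd(f-f.mean(0),full_matrices=False)[2][2];v*=np.sign(v[2])
        ey=Rt[:,1];ex=np.cross(ey,v)
        ux=(f-g)@ex
        ext=np.percentile(ux,[1,99])
        # top-face centre by enclosing circle
        cc,r=cv2.minEnclosingCircle(np.c_[ux,(f-g)@ey].astype(np.float32)*1000)
        w=g+ex*cc[0]/1e3+ey*cc[1]/1e3+v*np.median((f-g)@v)
        print(c,b.sum(),"n",v.round(3),np.degrees(np.arccos(v[2])).round(1),"ext",(ext*1e3).round(1),"topC rel tool",(Rt.T@(w-g)*1e3).round(1),"r",round(r,1))
E
python3 -c "
from m import *
st();rfit()"
```

```text
t 18.4667 pos [ 0.5721 -0.0101  0.1751] R [[0.996, 0.086, 0.002], [0.086, -0.996, -0.001], [0.002, 0.001, -1.0]] F [ 0.1 -0.1 -0.9] open 0.736 gf 30.0 q [-12.  30.  93.  -0.  58.  73.]
wrist 3783 n [-0.529 -0.039  0.848] 32.0 ext [-30.5  31.9] topC rel tool [ -9.1  -0.2 -11.4] r 33.5
scene 121 n [-0.517 -0.059  0.854] 31.4 ext [-34.1  25.9] topC rel tool [ -5.    2.1 -12.9] r 33.1
top 75 n [-0.522 -0.016  0.853] 31.5 ext [-23.3  33.2] topC rel tool [-11.1   7.6  -8.1] r 31.7
```

The ring is tilted 32° towards the crock's 35°. I'll line its bore up with the post and slide it along the axis.

Request:
move_arm:
  increments:
    - {"xyz": [-6,-1.5,9],"roll": 0,"grip": 40}
    - {"xyz": [-6,-1.5,12],"roll": 0,"grip": 40}
    - {"xyz": [-6.5,-1.6,12],"roll": 0,"grip": 40}
    - {"xyz": [0,0,5],"roll": 0,"grip": 40}
    - {"xyz": [0,0,0],"roll": 0,"grip": 40}

```text
time_s: 19.03
position: [0.5528, -0.0064, 0.1336]
tcp_rot: [[0.996, 0.087, -0.003], [0.087, -0.996, 0.001], [-0.003, -0.001, -1.0]]
force: [0.2, -0.9, -1.4]
opening: 0.738
grasp_force: 30.0
```

```bash
python3 -c "
from m import *
st();rfit();print(to(.5704,-.0057,.1123))"
```

```text
t 19.0333 pos [ 0.5528 -0.0064  0.1336] R [[0.996, 0.087, -0.003], [0.087, -0.996, 0.001], [-0.003, -0.001, -1.0]] F [ 0.2 -0.9 -1.4] open 0.738 gf 30.0 q [-12.  32.  97.   0.  51.  73.]
wrist 3870 n [-0.518 -0.046  0.854] 31.3 ext [-30.5  32.1] topC rel tool [ -8.7   0.3 -11.7] r 33.5
scene 109 n [-0.531 -0.054  0.846] 32.2 ext [-36.9  25.5] topC rel tool [ -2.9   0.7 -15.6] r 33.4
top 58 n [-0.584 -0.006  0.812] 35.7 ext [-26.3  29.5] topC rel tool [-10.    6.2 -13.2] r 31.5
[15.5  0.2 23.4]
```

Request:
move_arm:
  increments:
    - {"xyz": [6,0,8],"roll": 0,"grip": 40}
    - {"xyz": [6,0,8],"roll": 0,"grip": 40}
    - {"xyz": [4,0,7],"roll": 0,"grip": 40}
    - {"xyz": [0,0,0],"roll": 0,"grip": 40}

```text
time_s: 19.52
position: [0.5701, -0.0051, 0.1107]
tcp_rot: [[0.996, 0.087, -0.001], [0.087, -0.996, 0.0], [-0.001, -0.0, -1.0]]
force: [-0.5, -0.4, -0.0]
opening: 0.737
grasp_force: 30.0
```

Request:
move_arm:
  increments:
    - {"xyz": [1.7,0,2.5],"roll": 0,"grip": 40}
    - {"xyz": [1.7,0,2.5],"roll": 0,"grip": 40}
    - {"xyz": [1.7,0,2.5],"roll": 0,"grip": 40}
    - {"xyz": [1.7,0,2.5],"roll": 0,"grip": 40}
    - {"xyz": [0,0,0],"roll": 0,"grip": 40}

```text
time_s: 19.93
position: [0.5765, -0.0046, 0.102]
tcp_rot: [[0.996, 0.087, -0.0], [0.087, -0.996, 0.0], [-0.0, -0.0, -1.0]]
force: [0.1, -0.6, -0.9]
opening: 0.736
grasp_force: 30.0
```

```bash
python3 -c "
from m import *
st();rfit()"
```

```text
t 19.9333 pos [ 0.5765 -0.0046  0.102 ] R [[0.996, 0.087, -0.0], [0.087, -0.996, 0.0], [-0.0, -0.0, -1.0]] F [ 0.1 -0.6 -0.9] open 0.736 gf 30.0 q [-12.  36.  95.   0.  49.  73.]
wrist 3852 n [-0.522 -0.046  0.852] 31.6 ext [-30.5  32. ] topC rel tool [ -8.8   0.7 -11.7] r 33.4
scene 113 n [-0.525 -0.056  0.849] 31.8 ext [-34.   21.8] topC rel tool [ -1.8   0.2 -16.1] r 32.2
top 55 n [-0.586 -0.177  0.791] 37.7 ext [-22.7  29.7] topC rel tool [-13.7   8.6 -12.5] r 30.5
```

No contact; the bore is over the tip. I'll go further down the post.

Request:
move_arm:
  increments:
    - {"xyz": [2.4,0,3.4],"roll": 0,"grip": 40}
    - {"xyz": [2.4,0,3.4],"roll": 0,"grip": 40}
    - {"xyz": [2.4,0,3.4],"roll": 0,"grip": 40}
    - {"xyz": [2.4,0,3.4],"roll": 0,"grip": 40}
    - {"xyz": [0,0,0],"roll": 0,"grip": 40}

```text
time_s: 20.5
position: [0.5861, -0.0037, 0.0879]
tcp_rot: [[0.996, 0.087, -0.001], [0.087, -0.996, 0.0], [-0.001, -0.0, -1.0]]
force: [0.5, 0.7, -0.9]
opening: 0.735
grasp_force: 30.0
```

```bash
python3 -c "
from m import *
st();rfit()
im=bot.capture('wrist')[0];save('wr6',im)"
```

```text
t 20.5 pos [ 0.5861 -0.0037  0.0879] R [[0.996, 0.087, -0.001], [0.087, -0.996, 0.0], [-0.001, -0.0, -1.0]] F [ 0.5  0.7 -0.9] open 0.735 gf 30.0 q [-11.  38.  94.   0.  48.  74.]
wrist 3928 n [-0.524 -0.044  0.851] 31.7 ext [-30.5  32.1] topC rel tool [ -9.1   0.5 -11.4] r 33.7
scene 83 n [-0.551 -0.056  0.832] 33.7 ext [-29.8  23.7] topC rel tool [ -5.9  -4.3 -13.6] r 30.7
top 51 n [-0.658 -0.07   0.75 ] 41.4 ext [-11.1  28.9] topC rel tool [-18.2   6.7  -8.7] r 26.0
```

View pics/wr6.png

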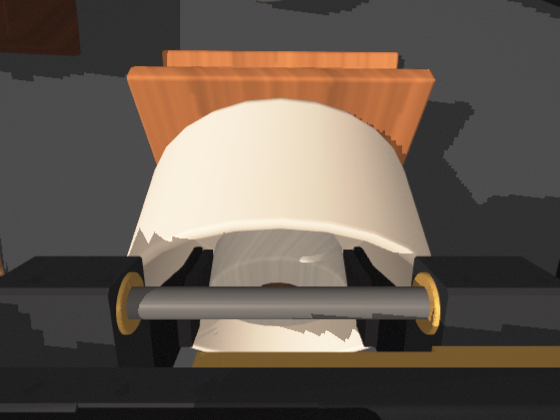

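The wrist view shows the post through the bore at (278,285), so the ring is threaded. I'll release it.

Request:
move_arm:
  increments:
    - {"xyz": [2,0,3],"roll": 0,"grip": 40}
    - {"xyz": [0,0,0],"roll": 0,"grip": 75}
    - {"xyz": [0,0,0],"roll": 0,"grip": 80}
    - {"xyz": [0,0,0],"roll": 0,"grip": 88}
    - {"xyz": [0,0,0],"roll": 0,"grip": 88}

```text
time_s: 21.12
position: [0.5879, -0.0036, 0.0859]
tcp_rot: [[0.996, 0.087, 0.0], [0.087, -0.996, -0.0], [0.0, 0.0, -1.0]]
force: [0.5, 0.3, 0.3]
opening: 0.85
grasp_force: 0.0
```

Request:
move_arm:
  increments:
    - {"xyz": [0,0,0],"roll": 0,"grip": 88}
    - {"xyz": [0,0,0],"roll": 0,"grip": 88}
    - {"xyz": [-4,0,-10],"roll": 0,"grip": 88}
    - {"xyz": [-8,0,-15],"roll": 0,"grip": 88}
    - {"xyz": [-15,0,-25],"roll": 0,"grip": 88}

```text
time_s: 21.53
position: [0.5604, -0.0059, 0.1351]
tcp_rot: [[0.996, 0.087, -0.002], [0.087, -0.996, 0.001], [-0.002, -0.001, -1.0]]
force: [-0.0, -0.0, -0.7]
opening: 0.877
grasp_force: 0.0
```

Request:
move_arm:
  increments:
    - {"xyz": [-30,0,-25],"roll": 0,"grip": 100}
    - {"xyz": [-30,0,-25],"roll": 0,"grip": 100}
    - {"xyz": [-25,0,-25],"roll": 0,"grip": 100}
    - {"xyz": [0,0,0],"roll": 0,"grip": 100}
    - {"xyz": [0,0,0],"roll": 0,"grip": 100}

```text
time_s: 21.95
position: [0.4762, -0.0134, 0.2128]
tcp_rot: [[0.996, 0.086, 0.004], [0.086, -0.996, -0.001], [0.004, 0.001, -1.0]]
force: [0.5, 0.4, 0.3]
opening: 0.994
grasp_force: 0.0
```

```bash
cat >> m.py <<'E'
O=np.array([.6126,-.0023,.0503]);EX=np.cross([0,1,0],N);EX/=np.linalg.norm(EX);EY=np.cross(N,EX)
def incrock(z0,R):
    im,P,T=cloud("wrist");Q=P.reshape(-1,3);Q=Q[np.isfinite(Q).all(1)]
    L=np.c_[(Q-O)@EX,(Q-O)@EY,(Q-O)@N];r=np.hypot(L[:,0],L[:,1])
    f=L[(r>.014)&(r<R+.006)&(abs(L[:,2]-z0)<.006)]
    h=np.histogram(L[(r<R)&(r>.014)][:,2],bins=np.arange(0,.08,.004));print("hist z",list(h[0]))
    if len(f)>30:
        v=np.linalg.svd(f-f.mean(0),full_matrices=False)[2][2];c=cv2.minEnclosingCircle(f[:,:2].astype(np.float32)*1000)
        print(len(f),"z",np.median(f[:,2]).round(4),"n",v.round(3),"c",np.round(c[0],1),round(c[1],1))
E
python3 -c "
from m import *
st();incrock(.030,.033)"
```

```text
t 21.95 pos [ 0.4762 -0.0134  0.2128] R [[0.996, 0.086, 0.004], [0.086, -0.996, -0.001], [0.004, 0.001, -1.0]] F [0.5 0.4 0.3] open 0.994 gf 0.0 q [-15.  20. 104.   0.  57.  70.]
hist z [np.int64(1), np.int64(434), np.int64(154), np.int64(174), np.int64(173), np.int64(217), np.int64(271), np.int64(3959), np.int64(0), np.int64(0), np.int64(0), np.int64(0), np.int64(0), np.int64(0), np.int64(0), np.int64(0), np.int64(0), np.int64(0), np.int64(0)]
4430 z 0.0297 n [0.01  0.001 1.   ] c [-3.2  0.2] 33.1
```

The wide ring is home: its top is at 29.7 mm (30 expected), square, 3 mm off the axis. Now the narrow ring.

Request:
move_arm:
  increments:
    - {"xyz": [-9,30,0],"roll": 0,"grip": 100}
    - {"xyz": [-10,35,0],"roll": 0,"grip": 100}
    - {"xyz": [-10,35,0],"roll": 0,"grip": 100}
    - {"xyz": [-10,35,0],"roll": 0,"grip": 100}
    - {"xyz": [-10,35,0],"roll": 0,"grip": 100}

```text
time_s: 22.42
position: [0.4425, -0.1886, 0.2096]
tcp_rot: [[0.996, 0.087, -0.001], [0.087, -0.996, 0.001], [-0.001, -0.001, -1.0]]
force: [1.0, 0.0, -0.9]
opening: 1.001
grasp_force: 0.0
```

Request:
move_arm:
  increments:
    - {"xyz": [-10,35,0],"roll": 0,"grip": 100}
    - {"xyz": [-10,35,10],"roll": 0,"grip": 100}
    - {"xyz": [-11,29,20],"roll": 0,"grip": 100}
    - {"xyz": [0,0,20],"roll": 0,"grip": 100}
    - {"xyz": [0,0,0],"roll": 0,"grip": 100}

```text
time_s: 22.83
position: [0.4182, -0.2887, 0.1564]
tcp_rot: [[0.997, 0.083, -0.005], [0.083, -0.997, 0.006], [-0.005, -0.006, -1.0]]
force: [-0.3, 0.7, -1.2]
opening: 0.998
grasp_force: 0.0
```

```bash
python3 -c "
from m import *
st();rings();print(to(.4194,-.2884,.022))"
```

```text
t 22.8333 pos [ 0.4182 -0.2887  0.1564] R [[0.997, 0.083, -0.005], [0.083, -0.997, 0.006], [-0.005, -0.006, -1.0]] F [-0.3  0.7 -1.2] open 0.998 gf 0.0 q [-47.  27. 102.   0.  51.  38.]
(0.425, -0.288) [ 419.  -288.1] 24.9 1955 0.0342
[  0.8   1.2 143.9]
[  1.1   1.4 135.9]
```

Request:
move_arm:
  increments:
    - {"xyz": [0.5,0,30],"roll": 0,"grip": 100}
    - {"xyz": [0,0,35],"roll": 0,"grip": 100}
    - {"xyz": [0,0,35],"roll": 0,"grip": 100}
    - {"xyz": [0,0,20],"roll": 0,"grip": 100}
    - {"xyz": [0,0,11],"roll": 0,"grip": 90}

```text
time_s: 23.3
position: [0.4203, -0.2863, 0.0277]
tcp_rot: [[0.996, 0.089, -0.003], [0.089, -0.996, 0.003], [-0.002, -0.003, -1.0]]
force: [-0.7, -0.4, 0.1]
opening: 0.973
grasp_force: 0.0
```

```bash
python3 -c "
from m import *
st();print(to(.4192,-.2882,.022))"
```

```text
t 23.3 pos [ 0.4203 -0.2863  0.0277] R [[0.996, 0.089, -0.003], [0.089, -0.996, 0.003], [-0.002, -0.003, -1.0]] F [-0.7 -0.4  0.1] open 0.973 gf 0.0 q [-47.  40. 107.   0.  33.  38.]
[-1.3  1.8  5.6]
```

Request:
move_arm:
  increments:
    - {"xyz": [0,0,1],"roll": 0,"grip": 85}
    - {"xyz": [0,0,0],"roll": 0,"grip": 80}

```text
time_s: 23.47
position: [0.4212, -0.2879, 0.029]
tcp_rot: [[0.996, 0.088, 0.0], [0.088, -0.996, -0.0], [0.0, 0.0, -1.0]]
force: [-0.7, -0.5, -0.4]
opening: 0.862
grasp_force: 0.0
```

```bash
python3 -c "
from m import *
st();print(to(.4192,-.2882,.022))"
```

```text
t 23.4667 pos [ 0.4212 -0.2879  0.029 ] R [[0.996, 0.088, 0.0], [0.088, -0.996, -0.0], [0.0, 0.0, -1.0]] F [-0.7 -0.5 -0.4] open 0.862 gf 0.0 q [-47.  40. 107.   0.  33.  38.]
[-2.   0.1  7. ]
```

Request:
move_arm:
  increments:
    - {"xyz": [-2,0,4],"roll": 0,"grip": 75}
    - {"xyz": [0,0,3],"roll": 0,"grip": 70}
    - {"xyz": [0,0,0],"roll": 0,"grip": 65}
    - {"xyz": [0,0,0],"roll": 0,"grip": 40}
    - {"xyz": [0,0,0],"roll": 0,"grip": 20}

```text
time_s: 23.88
position: [0.4186, -0.2887, 0.0224]
tcp_rot: [[0.996, 0.087, 0.001], [0.087, -0.996, -0.001], [0.001, 0.001, -1.0]]
force: [-0.1, -0.4, 0.3]
opening: 0.58
grasp_force: 0.0
```

Request:
move_arm:
  increments:
    - {"xyz": [0,0,0],"roll": 0,"grip": 20}
    - {"xyz": [0,0,0],"roll": 0,"grip": 20}
    - {"xyz": [0,0,0],"roll": 0,"grip": 20}

```text
time_s: 24.13
position: [0.4186, -0.2886, 0.0223]
tcp_rot: [[0.996, 0.087, 0.001], [0.087, -0.996, -0.001], [0.001, 0.001, -1.0]]
force: [-0.7, 0.2, 5.8]
opening: 0.552
grasp_force: 30.0
```

Request:
move_arm:
  increments:
    - {"xyz": [0,0,-15],"roll": 0,"grip": 20}
    - {"xyz": [0,0,-35],"roll": 0,"grip": 20}
    - {"xyz": [0,0,-40],"roll": 0,"grip": 20}
    - {"xyz": [0,0,-40],"roll": 0,"grip": 20}
    - {"xyz": [10,-12,-30],"roll": 0,"grip": 20}

```text
time_s: 24.55
position: [0.4272, -0.2776, 0.1844]
tcp_rot: [[0.996, 0.084, 0.002], [0.084, -0.996, -0.003], [0.001, 0.003, -1.0]]
force: [1.2, -0.6, -0.8]
opening: 0.559
grasp_force: 30.0
```

Request:
move_arm:
  increments:
    - {"xyz": [23,-29,-14],"roll": 0,"grip": 20}
    - {"xyz": [23,-29,0],"roll": 0,"grip": 20}
    - {"xyz": [23,-29,0],"roll": 0,"grip": 20}
    - {"xyz": [23,-29,0],"roll": 0,"grip": 20}
    - {"xyz": [23,-29,0],"roll": 0,"grip": 20}

```text
time_s: 24.97
position: [0.5296, -0.1194, 0.1957]
tcp_rot: [[0.996, 0.086, -0.0], [0.086, -0.996, 0.0], [-0.0, -0.0, -1.0]]
force: [0.0, -1.0, -0.3]
opening: 0.556
grasp_force: 30.0
```

Request:
move_arm:
  increments:
    - {"xyz": [23,-29,0],"roll": 0,"grip": 20}
    - {"xyz": [23,-29,0],"roll": 0,"grip": 20}
    - {"xyz": [23,-29,0],"roll": 0,"grip": 20}
    - {"xyz": [19,-24,0],"roll": 0,"grip": 20}
    - {"xyz": [0,0,0],"roll": 0,"grip": 20}

```text
time_s: 25.38
position: [0.61, 0.0021, 0.1954]
tcp_rot: [[0.996, 0.092, 0.003], [0.092, -0.996, 0.002], [0.003, -0.002, -1.0]]
force: [1.2, 0.0, 0.4]
opening: 0.562
grasp_force: 30.0
```

```bash
python3 -c "
from m import *
st();print(to(.6075,-.004,.160))"
```

```text
t 25.3833 pos [0.61   0.0021 0.1954] R [[0.996, 0.092, 0.003], [0.092, -0.996, 0.002], [0.003, -0.002, -1.0]] F [1.2 0.  0.4] open 0.562 gf 30.0 q [-10.  31.  86.   0.  63.  74.]
[-3.2  5.9 35.3]
```

Request:
move_arm:
  increments:
    - {"xyz": [0,3,10],"roll": 0,"grip": 20}
    - {"xyz": [0,0,15],"roll": 0,"grip": 20}
    - {"xyz": [0,0,7],"roll": 0,"grip": 20}
    - {"xyz": [0,0,0],"roll": 0,"grip": 20}
    - {"xyz": [0,0,0],"roll": 0,"grip": 20}

```text
time_s: 25.8
position: [0.6065, -0.0069, 0.1628]
tcp_rot: [[0.996, 0.085, -0.003], [0.085, -0.996, 0.0], [-0.003, -0.001, -1.0]]
force: [0.3, -0.5, -0.1]
opening: 0.555
grasp_force: 30.0
```

```bash
python3 -c "
from m import *
st();print(to(.6075,-.004,.1435))"
```

```text
t 25.8 pos [ 0.6065 -0.0069  0.1628] R [[0.996, 0.085, -0.003], [0.085, -0.996, 0.0], [-0.003, -0.001, -1.0]] F [ 0.3 -0.5 -0.1] open 0.555 gf 30.0 q [-11.  33.  88.  -0.  59.  74.]
[ 1.3 -2.8 19.3]
```

Request:
move_arm:
  increments:
    - {"xyz": [1,-2,4],"roll": 0,"grip": 20}
    - {"xyz": [0,0,2],"roll": 0,"grip": 20}
    - {"xyz": [0,0,2],"roll": 0,"grip": 20}
    - {"xyz": [0,0,2],"roll": 0,"grip": 20}
    - {"xyz": [0,0,2],"roll": 0,"grip": 20}

```text
time_s: 26.22
position: [0.6082, -0.0044, 0.1551]
tcp_rot: [[0.996, 0.087, 0.001], [0.087, -0.996, -0.002], [0.0, 0.002, -1.0]]
force: [-7.1, -1.6, 17.6]
opening: 0.558
grasp_force: 30.0
```

Request:
move_arm:
  increments:
    - {"xyz": [0,0,2],"roll": 0,"grip": 20}
    - {"xyz": [0,0,2],"roll": 0,"grip": 20}
    - {"xyz": [0,0,2],"roll": 0,"grip": 20}
    - {"xyz": [0,0,1.5],"roll": 0,"grip": 20}
    - {"xyz": [0,0,0],"roll": 0,"grip": 20}

```text
time_s: 26.63
position: [0.6074, -0.0044, 0.147]
tcp_rot: [[0.996, 0.087, -0.001], [0.087, -0.996, -0.001], [-0.001, 0.001, -1.0]]
force: [-6.9, -1.7, 12.1]
opening: 0.555
grasp_force: 30.0
```

Request:
move_arm:
  increments:
    - {"xyz": [-3,0,-8],"roll": 0,"grip": 20}
    - {"xyz": [-10,0,-12],"roll": 0,"grip": 20}
    - {"xyz": [-10,0,-10],"roll": 0,"grip": 20}
    - {"xyz": [-7,0,-5],"roll": 0,"grip": 20}
    - {"xyz": [0,0,0],"roll": 0,"grip": 20}

```text
time_s: 27.05
position: [0.5779, -0.0064, 0.1807]
tcp_rot: [[0.996, 0.087, 0.001], [0.087, -0.996, -0.0], [0.001, 0.0, -1.0]]
force: [0.2, -0.1, -0.1]
opening: 0.559
grasp_force: 30.0
```

```bash
python3 -c "
from m import *
st();rfit(.025,.04)"
```

```text
t 27.05 pos [ 0.5779 -0.0064  0.1807] R [[0.996, 0.087, 0.001], [0.087, -0.996, -0.0], [0.001, 0.0, -1.0]] F [ 0.2 -0.1 -0.1] open 0.559 gf 30.0 q [-12.  30.  91.   0.  59.  73.]
wrist 2755 n [-0.319 -0.026  0.947] 18.7 ext [-25.1  22.6] topC rel tool [ -4.4   0.1 -15.4] r 25.3
scene 91 n [-0.317 -0.031  0.948] 18.6 ext [-30.4  16.2] topC rel tool [  0.    2.8 -16.8] r 25.9
top 43
```

Only 18.7° so far, so I'll press it again, a little deeper.

Request:
move_arm:
  increments:
    - {"xyz": [10,0,5],"roll": 0,"grip": 20}
    - {"xyz": [10,0,8],"roll": 0,"grip": 20}
    - {"xyz": [9.5,-1,8],"roll": 0,"grip": 20}
    - {"xyz": [0,0,8],"roll": 0,"grip": 20}
    - {"xyz": [0,0,2],"roll": 0,"grip": 20}

```text
time_s: 27.62
position: [0.6098, -0.0028, 0.1472]
tcp_rot: [[0.996, 0.087, 0.002], [0.087, -0.996, -0.0], [0.002, 0.0, -1.0]]
force: [-0.1, -0.2, 9.2]
opening: 0.563
grasp_force: 30.0
```

Request:
move_arm:
  increments:
    - {"xyz": [0,0,1.5],"roll": 0,"grip": 20}
    - {"xyz": [0,0,1.5],"roll": 0,"grip": 20}
    - {"xyz": [0,0,1.5],"roll": 0,"grip": 20}
    - {"xyz": [0,0,1.5],"roll": 0,"grip": 20}
    - {"xyz": [0,0,0],"roll": 0,"grip": 20}

```text
time_s: 28.03
position: [0.6095, -0.0029, 0.1444]
tcp_rot: [[0.996, 0.087, 0.004], [0.087, -0.996, -0.001], [0.004, 0.001, -1.0]]
force: [-2.5, -0.1, 12.7]
opening: 0.559
grasp_force: 30.0
```

```bash
python3 -c "
from m import *
st();rfit(.025,.04)"
```

```text
t 28.0333 pos [ 0.6095 -0.0029  0.1444] R [[0.996, 0.087, 0.004], [0.087, -0.996, -0.001], [0.004, 0.001, -1.0]] F [-2.5 -0.1 12.7] open 0.559 gf 30.0 q [-11.  34.  89.   0.  57.  74.]
wrist 2231 n [-0.439 -0.04   0.898] 26.1 ext [-26.4  21.2] topC rel tool [ -5.9   0.7 -16.3] r 25.7
scene 67 n [-0.532 -0.158  0.832] 33.7 ext [-31.2   8.1] topC rel tool [ -0.4   3.  -17.4] r 24.3
top 26 n [-0.651 -0.227  0.724] 43.6 ext [-11.   15.5] topC rel tool [-15.    9.8 -14.5] r 16.3
```

Now 26°; continue.

Request:
move_arm:
  increments:
    - {"xyz": [0,0,1.5],"roll": 0,"grip": 20}
    - {"xyz": [0,0,1.5],"roll": 0,"grip": 20}
    - {"xyz": [0,0,1.5],"roll": 0,"grip": 20}
    - {"xyz": [0,0,1],"roll": 0,"grip": 20}
    - {"xyz": [0,0,0],"roll": 0,"grip": 20}

```text
time_s: 28.6
position: [0.6094, -0.0029, 0.1415]
tcp_rot: [[0.996, 0.088, 0.005], [0.088, -0.996, -0.001], [0.005, 0.002, -1.0]]
force: [-6.5, 0.4, 27.0]
opening: 0.556
grasp_force: 36.6
```

```bash
python3 -c "
from m import *
st();rfit(.025,.04)"
```

```text
t 28.6 pos [ 0.6094 -0.0029  0.1415] R [[0.996, 0.088, 0.005], [0.088, -0.996, -0.001], [0.005, 0.002, -1.0]] F [-6.5  0.4 27. ] open 0.556 gf 36.6 q [-11.  35.  89.  -0.  56.  74.]
wrist 1719 n [-0.39  -0.041  0.92 ] 23.1 ext [-24.8 -11.4] topC rel tool [  3.3   0.2 -23.9] r 20.9
scene 59 n [-0.581 -0.086  0.809] 36.0 ext [-33.8   8.1] topC rel tool [ -0.6   0.9 -20. ] r 23.3
top 31 n [-0.564 -0.054  0.824] 34.5 ext [-12.1  18. ] topC rel tool [-13.3   6.  -13.6] r 19.4
```

Request:
move_arm:
  increments:
    - {"xyz": [-3,0,-8],"roll": 0,"grip": 20}
    - {"xyz": [-10,0,-12],"roll": 0,"grip": 20}
    - {"xyz": [-10,0,-12],"roll": 0,"grip": 20}
    - {"xyz": [-7,0,-8],"roll": 0,"grip": 20}
    - {"xyz": [0,0,0],"roll": 0,"grip": 20}

```text
time_s: 29.17
position: [0.5771, -0.0054, 0.1775]
tcp_rot: [[0.996, 0.087, -0.0], [0.087, -0.996, -0.0], [-0.0, 0.0, -1.0]]
force: [-0.2, 0.2, -0.5]
opening: 0.563
grasp_force: 30.0
```

```bash
python3 -c "
from m import *
st();rfit(.025,.042)
im=bot.capture('wrist')[0];save('wr7',im)"
```

```text
t 29.1667 pos [ 0.5771 -0.0054  0.1775] R [[0.996, 0.087, -0.0], [0.087, -0.996, -0.0], [-0.0, 0.0, -1.0]] F [-0.2  0.2 -0.5] open 0.563 gf 30.0 q [-12.  30.  92.  -0.  59.  73.]
wrist 1803 n [-0.501 -0.058  0.863] 30.3 ext [-27.1  20.3] topC rel tool [ -6.9   1.2 -16.9] r 25.6
scene 60 n [-0.511 -0.061  0.857] 31.0 ext [-31.3  12.4] topC rel tool [ -0.6   0.3 -19.2] r 24.0
top 27 n [-0.563 -0.112  0.819] 35.1 ext [-10.5  18.6] topC rel tool [-13.    8.7 -12.2] r 19.7
```

View pics/wr7.png

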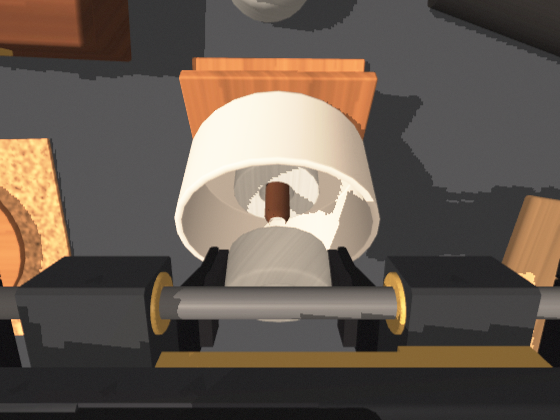

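The narrow ring is tilted about 30.5°; the wrist view shows it at (278,270) with the post behind it and the wide ring seated. I'll line it up and thread it.

Request:
move_arm:
  increments:
    - {"xyz": [-7,-0.5,10],"roll": 0,"grip": 20}
    - {"xyz": [-7,-0.5,13],"roll": 0,"grip": 20}
    - {"xyz": [-7,-0.5,13],"roll": 0,"grip": 20}
    - {"xyz": [0,0,13],"roll": 0,"grip": 20}
    - {"xyz": [0,0,0],"roll": 0,"grip": 20}

```text
time_s: 29.78
position: [0.5548, -0.0053, 0.1246]
tcp_rot: [[0.996, 0.087, -0.006], [0.087, -0.996, 0.001], [-0.006, -0.002, -1.0]]
force: [-1.4, 0.2, -0.8]
opening: 0.559
grasp_force: 30.0
```

```bash
python3 -c "
from m import *
st();rfit(.025,.042);print(to(.5705,-.0055,.1074))"
```

```text
t 29.7833 pos [ 0.5548 -0.0053  0.1246] R [[0.996, 0.087, -0.006], [0.087, -0.996, 0.001], [-0.006, -0.002, -1.0]] F [-1.4  0.2 -0.8] open 0.559 gf 30.0 q [-12.  33.  97.   0.  51.  73.]
wrist 1799 n [-0.491 -0.036  0.87 ] 29.5 ext [-27.1  20.4] topC rel tool [ -6.7   0.6 -17.2] r 25.5
scene 58 n [-0.522 -0.074  0.85 ] 31.8 ext [-33.6   8.7] topC rel tool [  1.    3.9 -21.7] r 22.8
top 43
[12.8  0.7 20.2]
```

Request:
move_arm:
  increments:
    - {"xyz": [6,0,7],"roll": 0,"grip": 20}
    - {"xyz": [6,0,7],"roll": 0,"grip": 20}
    - {"xyz": [3,0,4],"roll": 0,"grip": 20}
    - {"xyz": [0,0,0],"roll": 0,"grip": 20}
    - {"xyz": [0,0,0],"roll": 0,"grip": 20}

```text
time_s: 30.35
position: [0.572, -0.0044, 0.1093]
tcp_rot: [[0.996, 0.087, -0.001], [0.087, -0.996, 0.0], [-0.001, -0.0, -1.0]]
force: [-0.2, -0.1, -0.1]
opening: 0.559
grasp_force: 30.0
```

Request:
move_arm:
  increments:
    - {"xyz": [1.7,0,2.5],"roll": 0,"grip": 20}
    - {"xyz": [1.7,0,2.5],"roll": 0,"grip": 20}
    - {"xyz": [1.7,0,2.5],"roll": 0,"grip": 20}
    - {"xyz": [1.7,0,2.5],"roll": 0,"grip": 20}
    - {"xyz": [0,0,0],"roll": 0,"grip": 20}

```text
time_s: 30.77
position: [0.5788, -0.0039, 0.0993]
tcp_rot: [[0.996, 0.087, -0.0], [0.087, -0.996, 0.0], [-0.0, -0.0, -1.0]]
force: [0.1, -0.4, -0.4]
opening: 0.56
grasp_force: 30.0
```

```bash
python3 -c "
from m import *
st();rfit(.025,.042);print(to(.586,-.004,.0855))"
```

```text
t 30.7667 pos [ 0.5788 -0.0039  0.0993] R [[0.996, 0.087, -0.0], [0.087, -0.996, 0.0], [-0.0, -0.0, -1.0]] F [ 0.1 -0.4 -0.4] open 0.56 gf 30.0 q [-11.  36.  95.   0.  49.  74.]
wrist 1788 n [-0.579 -0.045  0.814] 35.5 ext [-18.3   9.8] topC rel tool [18.8  0.3 23. ] r 25.1
scene 63 n [-0.576 -0.096  0.812] 35.8 ext [-33.5   7.2] topC rel tool [ -0.2   0.3 -20. ] r 24.2
top 27 n [-0.624 -0.107  0.774] 39.3 ext [-11.2  17.2] topC rel tool [-15.4   7.9 -14. ] r 18.9
[ 7.4  0.8 14.2]
```

Request:
move_arm:
  increments:
    - {"xyz": [1.5,0,2.8],"roll": 0,"grip": 20}
    - {"xyz": [1.5,0,2.8],"roll": 0,"grip": 20}
    - {"xyz": [1.5,0,2.8],"roll": 0,"grip": 20}
    - {"xyz": [1.5,0,2.8],"roll": 0,"grip": 20}
    - {"xyz": [0,0,0],"roll": 0,"grip": 20}

```text
time_s: 31.33
position: [0.5846, -0.0033, 0.0878]
tcp_rot: [[0.996, 0.087, -0.001], [0.087, -0.996, 0.0], [-0.001, -0.0, -1.0]]
force: [-0.6, -0.1, -0.3]
opening: 0.557
grasp_force: 30.0
```

```bash
python3 -c "
from m import *
st()
im=bot.capture('wrist')[0];save('wr8',im[180:380,150:420].repeat(2,0).repeat(2,1))"
```

```text
t 31.3333 pos [ 0.5846 -0.0033  0.0878] R [[0.996, 0.087, -0.001], [0.087, -0.996, 0.0], [-0.001, -0.0, -1.0]] F [-0.6 -0.1 -0.3] open 0.557 gf 30.0 q [-11.  38.  94.   0.  48.  74.]
```

View pics/wr8.png

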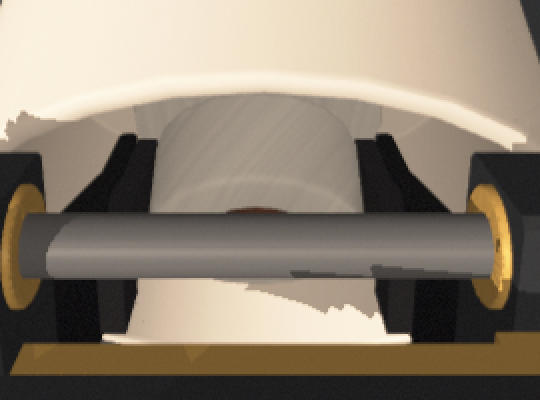

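The post shows brown in the bore at crop pixel (255,210), with no force, so it is threaded. I'll release and retreat.

Request:
move_arm:
  increments:
    - {"xyz": [1,0,2],"roll": 0,"grip": 58}
    - {"xyz": [0,0,0],"roll": 0,"grip": 65}
    - {"xyz": [0,0,0],"roll": 0,"grip": 75}
    - {"xyz": [0,0,0],"roll": 0,"grip": 80}
    - {"xyz": [0,0,0],"roll": 0,"grip": 80}

```text
time_s: 31.8
position: [0.5857, -0.0033, 0.0867]
tcp_rot: [[0.996, 0.087, 0.0], [0.087, -0.996, -0.0], [0.0, 0.0, -1.0]]
force: [0.2, -0.6, -0.1]
opening: 0.766
grasp_force: 0.0
```

Request:
move_arm:
  increments:
    - {"xyz": [0,0,0],"roll": 0,"grip": 80}
    - {"xyz": [0,0,0],"roll": 0,"grip": 80}
    - {"xyz": [-4,0,-10],"roll": 0,"grip": 80}
    - {"xyz": [-8,0,-15],"roll": 0,"grip": 80}
    - {"xyz": [-15,0,-25],"roll": 0,"grip": 80}

```text
time_s: 32.22
position: [0.5582, -0.0056, 0.1359]
tcp_rot: [[0.996, 0.087, -0.002], [0.087, -0.996, 0.001], [-0.002, -0.001, -1.0]]
force: [-0.1, -1.0, 0.3]
opening: 0.802
grasp_force: 0.0
```

Request:
move_arm:
  increments:
    - {"xyz": [-30,0,-25],"roll": 0,"grip": 100}
    - {"xyz": [-30,0,-25],"roll": 0,"grip": 100}
    - {"xyz": [-25,0,-25],"roll": 0,"grip": 100}
    - {"xyz": [0,0,0],"roll": 0,"grip": 100}
    - {"xyz": [0,0,0],"roll": 0,"grip": 100}

```text
time_s: 32.63
position: [0.4739, -0.0131, 0.2137]
tcp_rot: [[0.996, 0.086, 0.004], [0.086, -0.996, -0.001], [0.004, 0.001, -1.0]]
force: [0.7, 0.2, 0.4]
opening: 0.991
grasp_force: 0.0
```

```bash
python3 -c "
from m import *
st();incrock(.054,.025);incrock(.030,.033)
im,P,T=cloud('top')
Q=P.reshape(-1,3);d=Q[np.isfinite(Q).all(1)&(np.linalg.norm(Q[:,:2]-[.5,.309],axis=1)<.1)&(Q[:,2]>.014)&(Q[:,2]<.026)]
print(cv2.minEnclosingCircle((d[:,:2]*1000).astype(np.float32)))"
```

```text
t 32.6333 pos [ 0.4739 -0.0131  0.2137] R [[0.996, 0.086, 0.004], [0.086, -0.996, -0.001], [0.004, 0.001, -1.0]] F [0.7 0.2 0.4] open 0.991 gf 0.0 q [-15.  19. 104.   0.  57.  70.]
hist z [np.int64(0), np.int64(0), np.int64(0), np.int64(1), np.int64(20), np.int64(32), np.int64(52), np.int64(496), np.int64(185), np.int64(209), np.int64(238), np.int64(241), np.int64(274), np.int64(1967), np.int64(0), np.int64(0), np.int64(0), np.int64(0), np.int64(0)]
2403 z 0.0537 n [0.015 0.002 1.   ] c [-3.2  0.5] 25.1
hist z [np.int64(2), np.int64(323), np.int64(123), np.int64(147), np.int64(174), np.int64(208), np.int64(240), np.int64(1682), np.int64(198), np.int64(200), np.int64(247), np.int64(241), np.int64(272), np.int64(2160), np.int64(0), np.int64(0), np.int64(0), np.int64(0), np.int64(0)]
2158 z 0.0297 n [0.014 0.001 1.   ] c [-2.9  0.4] 32.9
((500.8710632324219, 311.1878662109375), 73.80079650878906)
```

Both rings are home, with their tops at 29.7 mm and 53.7 mm, square and about 3 mm off the axis. The lid is still on the mat. I'll hand it in.

```bash
python3 -c "
from rig import bot
print(bot.hand_in())"
```

```text
the job is handed in; nothing more can be done
None
```

The job is handed in, though no verdict came back: by my last camera measurements the lid lies flat and knob up on the cork mat, about 8 mm off its centre, and the wide ring with the narrow one on top is fully home on the post.

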